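Blow out the air gun, rack the rinsed bottles and blow them dry

ROBOT

A 7-joint arm with a two-finger parallel gripper is mounted at the origin on the work surface. World frame = base frame: x ahead of the robot, y to its left, z up, the work surface at z = 0. Lengths are in m, angles in degrees, forces in N, time in s.
With the tool pointing down it reaches from about 0.4 to 0.85 m from the base axis. Payload 4.4 kg.
Tool frame: the origin (TCP) lies midway between the tips of the shut fingers; the grasp point (between the pads) lies 19 mm behind it; y points along the fingers, z is the direction in which the jaws open and shut, and the axes are right-handed (so a half turn about y gives the same grasp; the last joint's range is limited). The gripper opens to 94 mm and grips with 3 to 60 N. Pads are 16 mm wide; open, the fingers measure 119 mm over their backs; the gripper's body (75 mm by 177 mm) begins 78 mm behind the grasp point.
Start: joints at [64.183, 36.005, 2.206, 86.941, -1.547, 57.084, -1.146], TCP at [0.244, -0.602, 0.175] pointing down, gripper open.
Joint ranges: [-175.42, 175.42], [-21.48, 121.26], [-71.46, 75.88], [10.55, 141.38], [-63.04, 243.04], [13.31, 113.54], [-168.57, 168.57]. Speed limits (degrees/s): [147.25, 147.25, 180, 180, 180, 180, 180].

INTERFACE

Orientations are given as [roll, pitch, yaw] about the fixed x, y, z axes, in that order (R = Rz(yaw) Ry(pitch) Rx(roll)).
In Python, from rig import arm gives the robot as it stands.
- The arm moves only by the tool send_rows, never from a script. Its argument "plan" is a list of rows, each a list of 4 numbers: the shift along the tool's x, y, z in cm, then the turn about the tool's y in rad. In form: [[tx, ty, tz, spin], ...]. A call has 1 to 20 rows; each row is the pose to reach, as a shift and turn from the pose measured when the call began, along the tool's axes at that moment; what a row does not reach only later rows make up. A row lasts 1/10 s, in which the tool goes at most 50 mm and 8.59 degrees, less where a joint would pass 70% of its speed; a pose out of reach is approached as far as the arm can. A call with a gripper value outside its range is refused whole. "gripper" is the closure, from -1 (fully open) to 1 (shut), so that 0 is half open, set as the call begins (left out, the last holds). The fingers move at their own pace and stop on an object; "force" is the grip in N (left out, the last holds). Time passes only in rows, so rows that repeat a pose let the fingers close. It gives the time, the measured TCP pose, the force and the opening at its end, in the units of the state.
- arm.observe(): the state, without advancing time (a new reading comes with each control period).
- arm.get_image(name): name is "scene" or "top" or "wrist"; returns a dict with "frame" (420x560x3 uint8, red, green, blue), "fx", "fy", "cx", "cy" (pixels), "rvec" (rotation vector, rad) and "tvec" (3), from world to camera coordinates, as OpenCV has them; the wrist camera has in their place "hand_eye" (4x4, takes a point from camera to tool coordinates, whose origin is the TCP and whose axes are the tool frame's). Camera axes: x right, y down, z forward; pixel columns grow to the right and rows downward; lengths in m; the calibration is good to about 2 mm. A picture is of the moment at which its call begins: read the wrist's pose just before it. There is no depth.
- arm.sign_off(): hands the job in, once; it reports no verdict.
The state is a dict: "time": time; "joints": joint angles; "joint_velocities": joint speeds; "joint_efforts": joint torques, N m; "tool_pos": TCP position; "eef_rot": TCP orientation; "force": force on the tool from outside, world axes, zero at the start; "wrist_torque": the same for the moment, N m; "width": opening from 0.0 (shut) to 1.0 (fully open).
Only numpy, scipy, OpenCV 4.12 (cv2) and the standard library are available. Lean on these libraries where they do the work, as an engineer would, in place of code of your own. Each camera call takes 0.05 s, during which the arm holds its last target. There are 200 camera calls.

TASK

First squeeze the trigger of the clamped air gun fully against its grip, hold it for about a second and let it go, to blow the line clear. Then turn every square bottle that lies on the bench upside down onto a peg of the drying stand, its neck slid over the peg until the rim rests on the collar. With all of them on their pegs and let go, squeeze the trigger fully for about a second once more and release it; leave the bottles standing on their pegs and the other things on the bench where they are.

Things in the scene. Friction and masses are not known exactly. Their poses are not given: they have to be found in the camera images.
- bottle_a: Square-bodied unglazed stoneware bottle lying on its side, neck to the robot's left or towards it; about 0.22 kg; None if absent. Body 85 x 52 x 52 mm, then a round neck 40 mm long. Origin: mid-length of the body, centre of the side face it lies on at first. x: along the bottle to the mouth (foot at -42.5, body ends at +42.5, mouth at +82.5 mm); z: out of that face (bottle's axis at z=26 mm); y: across, side faces at +-26 mm.
- bottle_b: Square-bodied unglazed stoneware bottle lying on its side, neck to the robot's left or towards it; about 0.22 kg; None if absent. Body 85 x 52 x 52 mm, then a round neck 40 mm long. Origin: mid-length of the body, centre of the side face it lies on at first. x: along the bottle to the mouth (foot at -42.5, body ends at +42.5, mouth at +82.5 mm); z: out of that face (bottle's axis at z=26 mm); y: across, side faces at +-26 mm.
- bottle_c: Square-bodied unglazed stoneware bottle lying on its side, neck to the robot's left or towards it; about 0.22 kg; None if absent. Body 85 x 52 x 52 mm, then a round neck 40 mm long. Origin: mid-length of the body, centre of the side face it lies on at first. x: along the bottle to the mouth (foot at -42.5, body ends at +42.5, mouth at +82.5 mm); z: out of that face (bottle's axis at z=26 mm); y: across, side faces at +-26 mm.
- bottle_d: Square-bodied unglazed stoneware bottle lying on its side, neck to the robot's left or towards it; about 0.22 kg; None if absent. Body 85 x 52 x 52 mm, then a round neck 40 mm long. Origin: mid-length of the body, centre of the side face it lies on at first. x: along the bottle to the mouth (foot at -42.5, body ends at +42.5, mouth at +82.5 mm); z: out of that face (bottle's axis at z=26 mm); y: across, side faces at +-26 mm.
- rim_a (a point): Centre of bottle_a's mouth, in the plane of the rim, axes as the bottle's. Neck 34 mm outside, 24 mm inside, open right into the hollow body. If fingers tilted 45 degrees towards the neck pinch the body's side faces at mid-length (the balance point), a half turn about the fingers' own line points the neck straight down, the fingers still tilted 45 degrees.
- rim_b (a point): Centre of bottle_b's mouth, in the plane of the rim, axes as the bottle's. Neck 34 mm outside, 24 mm inside, open right into the hollow body. If fingers tilted 45 degrees towards the neck pinch the body's side faces at mid-length (the balance point), a half turn about the fingers' own line points the neck straight down, the fingers still tilted 45 degrees.
- rim_c (a point): Centre of bottle_c's mouth, in the plane of the rim, axes as the bottle's. Neck 34 mm outside, 24 mm inside, open right into the hollow body. If fingers tilted 45 degrees towards the neck pinch the body's side faces at mid-length (the balance point), a half turn about the fingers' own line points the neck straight down, the fingers still tilted 45 degrees.
- rim_d (a point): Centre of bottle_d's mouth, in the plane of the rim, axes as the bottle's. Neck 34 mm outside, 24 mm inside, open right into the hollow body. If fingers tilted 45 degrees towards the neck pinch the body's side faces at mid-length (the balance point), a half turn about the fingers' own line points the neck straight down, the fingers still tilted 45 degrees.
- stand: Drying stand, fixed: a wooden board 80 (x) x 360 (y) x 18 mm with a row of four upright steel pegs at y=-150, -50, +50, +150 mm (peg0 to peg3). Origin: centre of its underside, z up.
- peg0 (a point): Foot of the stand's peg 0 on its axis, at the top of its round grey collar (52 mm wide, its top 25 mm above the table); axes as the stand's. The peg is 13 mm in diameter, round-ended, and rises 70 mm above this point. A bottle fully home has its rim on the collar.
- peg1 (a point): Foot of the stand's peg 1 on its axis, at the top of its round grey collar (52 mm wide, its top 25 mm above the table); axes as the stand's. The peg is 13 mm in diameter, round-ended, and rises 70 mm above this point. A bottle fully home has its rim on the collar.
- peg2 (a point): Foot of the stand's peg 2 on its axis, at the top of its round grey collar (52 mm wide, its top 25 mm above the table); axes as the stand's. The peg is 13 mm in diameter, round-ended, and rises 70 mm above this point. A bottle fully home has its rim on the collar.
- peg3 (a point): Foot of the stand's peg 3 on its axis, at the top of its round grey collar (52 mm wide, its top 25 mm above the table); axes as the stand's. The peg is 13 mm in diameter, round-ended, and rises 70 mm above this point. A bottle fully home has its rim on the collar.
- air_gun: Air gun, fixed, clamped on its side on a post: its black grip and its trigger lie level side by side, to be pinched together from above. Origin: on the table under the post. Nozzle to +y; grip to -x: a bar 24 x 24 mm (y -12 to +12), x from -16 to -116 mm, axis 90 mm above the table; trigger on its +y side. Beneath both it is free down to 10 mm above the table.
- grip_spot (a point): Point on the axis of the grip, x=-70 mm of the gun, 90 mm above the table, opposite the place to squeeze; axes as the gun's.
- blade_spot (a point): Middle of the trigger blade's thickness and height, 58 mm from its hinge: the place to squeeze. The blade is 8 mm thick, 20 mm high, 90 mm long; at rest it is parallel to the grip, its middle 36 mm from the grip's axis. Axes: y square to the blade, away from the grip.
- trigger (a joint): Trigger angle, rad: 0 at rest, 0.30 squeezed against its stop. Vertical hinge at x=-12, y=+36 mm of the gun. Grip and trigger together measure 52 mm at rest (y -12 to +40 mm of the gun), about 37 mm fully squeezed (y -12 to +25). The spring needs about 3 N to start and 8 to 10 N fully in; it returns by itself when let go.
- mug: Blue mug with a handle, 76 mm wide, 85 mm high; not part of the job. Origin: its underside.
- bowl: Unglazed bowl, 120 mm wide, 55 mm high; not part of the job. Origin: its underside.
- sponge: Yellow sponge block, 70 x 105 x 30 mm; not part of the job. Origin: its underside.
- jar: Closed jar, 64 mm wide, 85 mm high; not part of the job. Origin: its underside.
- rib: Flat wooden shaping rib, 95 x 50 x 8 mm; not part of the job. Origin: its underside.
- cup: White cup, 68 mm wide, 70 mm high; not part of the job. Origin: its underside.
- rolling_pin: Small wooden roller lying flat, 32 mm thick, 160 mm long; not part of the job. Origin: its underside.
There are look-alikes about, which are no part of the job. Leave any orange or red look-alike of the bottle_c alone.

How it is judged (in metres and radians):
On the way, in this order (a step that is already met when the one before it is completed fails the run):
1. the trigger is squeezed fully (over 0.25 rad) and held 0.5 s (value of joint trigger above 0.25 rad), for 0.5 s.
2. the trigger is let go (below 0.04 rad) (value of joint trigger below 0.04 rad), for 0.2 s.
3. every bottle present is upside down on a peg, rim on the collar, let go and at rest (((horizontal distance between rim_a and peg0 below 0.009 m and z of rim_a in the frame of peg0 below 0.005 m) or (horizontal distance between rim_a and peg1 below 0.009 m and z of rim_a in the frame of peg1 below 0.005 m) or (horizontal distance between rim_a and peg2 below 0.009 m and z of rim_a in the frame of peg2 below 0.005 m) or (horizontal distance between rim_a and peg3 below 0.009 m and z of rim_a in the frame of peg3 below 0.005 m)) and angle between each of bottle_a, bottle_b, bottle_c, bottle_d's own x axis and vertical above 3 rad and contact force between the fingers and bottle_a below 0.1 N and linear speed of each of bottle_a, bottle_b, bottle_c, bottle_d below 0.03 m/s and ((horizontal distance between rim_b and peg0 below 0.009 m and z of rim_b in the frame of peg0 below 0.005 m) or (horizontal distance between rim_b and peg1 below 0.009 m and z of rim_b in the frame of peg1 below 0.005 m) or (horizontal distance between rim_b and peg2 below 0.009 m and z of rim_b in the frame of peg2 below 0.005 m) or (horizontal distance between rim_b and peg3 below 0.009 m and z of rim_b in the frame of peg3 below 0.005 m)) and contact force between the fingers and bottle_b below 0.1 N and ((horizontal distance between rim_c and peg0 below 0.009 m and z of rim_c in the frame of peg0 below 0.005 m) or (horizontal distance between rim_c and peg1 below 0.009 m and z of rim_c in the frame of peg1 below 0.005 m) or (horizontal distance between rim_c and peg2 below 0.009 m and z of rim_c in the frame of peg2 below 0.005 m) or (horizontal distance between rim_c and peg3 below 0.009 m and z of rim_c in the frame of peg3 below 0.005 m)) and contact force between the fingers and bottle_c below 0.1 N and ((horizontal distance between rim_d and peg0 below 0.009 m and z of rim_d in the frame of peg0 below 0.005 m) or (horizontal distance between rim_d and peg1 below 0.009 m and z of rim_d in the frame of peg1 below 0.005 m) or (horizontal distance between rim_d and peg2 below 0.009 m and z of rim_d in the frame of peg2 below 0.005 m) or (horizontal distance between rim_d and peg3 below 0.009 m and z of rim_d in the frame of peg3 below 0.005 m)) and contact force between the fingers and bottle_d below 0.1 N), for 0.3 s.
4. with the bottles on their pegs, the trigger is squeezed fully again (over 0.25 rad) and held 0.5 s (value of joint trigger above 0.25 rad and ((horizontal distance between rim_a and peg0 below 0.009 m and z of rim_a in the frame of peg0 below 0.005 m) or (horizontal distance between rim_a and peg1 below 0.009 m and z of rim_a in the frame of peg1 below 0.005 m) or (horizontal distance between rim_a and peg2 below 0.009 m and z of rim_a in the frame of peg2 below 0.005 m) or (horizontal distance between rim_a and peg3 below 0.009 m and z of rim_a in the frame of peg3 below 0.005 m)) and angle between each of bottle_a, bottle_b, bottle_c, bottle_d's own x axis and vertical above 3 rad and ((horizontal distance between rim_b and peg0 below 0.009 m and z of rim_b in the frame of peg0 below 0.005 m) or (horizontal distance between rim_b and peg1 below 0.009 m and z of rim_b in the frame of peg1 below 0.005 m) or (horizontal distance between rim_b and peg2 below 0.009 m and z of rim_b in the frame of peg2 below 0.005 m) or (horizontal distance between rim_b and peg3 below 0.009 m and z of rim_b in the frame of peg3 below 0.005 m)) and ((horizontal distance between rim_c and peg0 below 0.009 m and z of rim_c in the frame of peg0 below 0.005 m) or (horizontal distance between rim_c and peg1 below 0.009 m and z of rim_c in the frame of peg1 below 0.005 m) or (horizontal distance between rim_c and peg2 below 0.009 m and z of rim_c in the frame of peg2 below 0.005 m) or (horizontal distance between rim_c and peg3 below 0.009 m and z of rim_c in the frame of peg3 below 0.005 m)) and ((horizontal distance between rim_d and peg0 below 0.009 m and z of rim_d in the frame of peg0 below 0.005 m) or (horizontal distance between rim_d and peg1 below 0.009 m and z of rim_d in the frame of peg1 below 0.005 m) or (horizontal distance between rim_d and peg2 below 0.009 m and z of rim_d in the frame of peg2 below 0.005 m) or (horizontal distance between rim_d and peg3 below 0.009 m and z of rim_d in the frame of peg3 below 0.005 m))), for 0.5 s.
5. the trigger is let go (below 0.04 rad) (value of joint trigger below 0.04 rad), for 0.2 s.
At the end, for the whole second after the job is handed in: Every bottle present is neck down on a peg of the stand (mouth within 9 mm of the peg's axis and within 5 mm of the collar's top, leaning less than 8 degrees), let go and at rest, and the trigger is back below 0.04 rad (all of step 3 and value of joint trigger below 0.04 rad); the robot touches nothing.
It fails at once if a thing that is not part of the job is moved more than 40 mm (distance of any of mug, bowl, sponge, jar, rib, cup, rolling_pin from where it was at the start of the episode above 0.04 m).
It fails at once if a bottle falls off the bench (height (world z) of any of bottle_a, bottle_b, bottle_c, bottle_d below -0.1 m).
Of bottle_a, bottle_b, bottle_c, bottle_d only 3 to 4 are there at a start; the rules pass over those that are not, and their reading is None.
At some moment in a run one of bottle_a, bottle_b, bottle_c, bottle_d may be knocked a few centimetres aside while the robot is not near it.
It also fails if it takes over 210 s, if anything falls off the work surface, if the arm or the gripper's body presses on something with over 40 N, if the wrist force passes 120 N, or if a joint passes its speed limit or range.

## Working session

There is one attempt and no reset: what is moved stays moved. The work goes in short steps, Python scripts to look and compute and a tool call to move; the robot and the scene stay as the last step left them, time stands still between calls to the robot, and variables do not carry over. Pictures are saved under pics/ and viewed, about 12 in all and at most 16, crops included, and the job is handed in when it is done.

Besides the shell and the picture viewer there is one more tool, called after ">>>" as name(argument=value, ...), one argument or row to a line, values as JSON. send_rows: Moves the arm, as the interface text tells. Its arguments: {"type":"object","properties":{"plan":{"type":"array","items":{"type":"array","items":{"type":"number"}}},"gripper":{"type":"number"},"force":{"type":"number"}},"required":["plan"]}

```bash
ls; mkdir -p pics; python3 - <<'E'
from rig import arm
import cv2
print({k:v for k,v in arm.observe().items()})
for n in ("scene","top","wrist"):
    d=arm.get_image(n); cv2.imwrite(f"pics/{n}0.png",d["frame"][:,:,::-1])
    print(n,{k:v for k,v in d.items() if k!="frame"})
a=cv2.imread("pics/scene0.png");b=cv2.imread("pics/top0.png")
E
```

```text
pics
{'time': 0.0, 'joints': array([64.18457187, 36.0556875 ,  2.20253655, 86.994978  , -1.54728781,
       57.08326177, -1.14906626]), 'joint_velocities': array([-0.00399866, -0.03806861,  0.04194394,  0.05506782,  0.06025395,
        0.03763964, -0.00599417]), 'joint_efforts': array([-8.91685522e-04, -5.49732792e+01,  1.14368141e+00, -1.86633271e+01,
       -5.21922146e-02,  2.37548305e-02,  1.48275853e-04]), 'tool_pos': array([ 0.2437339 , -0.60180806,  0.17409638]), 'eef_rot': array([-9.01042523e+01, -9.22624404e-04, -1.57957903e+02]), 'force': array([-0.96546084, -0.51922439,  0.57338035]), 'wrist_torque': array([ 0.00019245, -0.00367923, -0.01699443]), 'width': 0.9995815653353468}
scene {'fx': 478.6403296107535, 'fy': 478.6403296107535, 'cx': 273.62488615057487, 'cy': 206.52315944052467, 'rvec': array([ 1.88107426,  1.80652253, -0.59074543]), 'tvec': array([-0.07844237, -0.38600916,  1.77209442])}
top {'fx': 389.1339946473771, 'fy': 389.1339946473771, 'cx': 281.47585204066564, 'cy': 207.43533638202288, 'rvec': array([ 2.14748237, -2.12853969,  0.22460616]), 'tvec': array([0.02007402, 0.54599512, 1.03954861])}
wrist {'fx': 366.1440958180752, 'fy': 366.1440958180752, 'cx': 276.725708337852, 'cy': 214.13665707987715, 'hand_eye': array([[ 2.61999022e-04,  9.69215924e-01,  2.46212151e-01,
        -7.11409720e-02],
       [ 9.66480302e-04, -2.46212290e-01,  9.69215443e-01,
        -2.09012717e-01],
       [ 9.99999499e-01, -1.59743033e-05, -1.00123548e-03,
         3.06258395e-04],
       [ 0.00000000e+00,  0.00000000e+00,  0.00000000e+00,
         1.00000000e+00]])}
```

View pics/scene0.png

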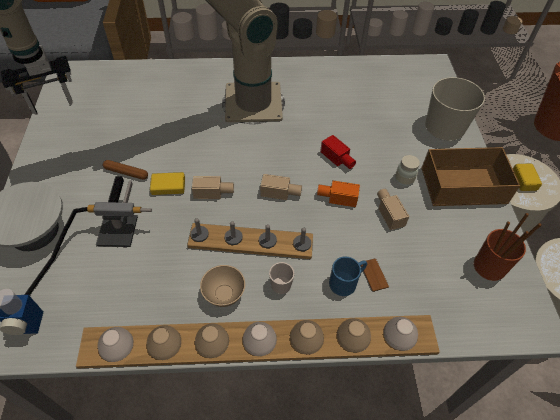

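View pics/top0.png

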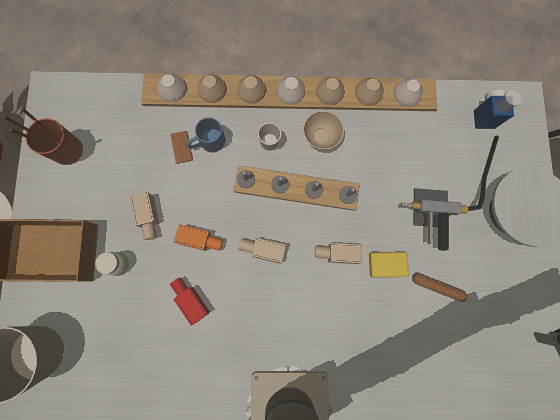

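```bash
cat > h.py <<'E'
import numpy as np, cv2
from scipy.spatial.transform import Rotation as R
from rig import arm
def cam(n):
    """image, K, world->cam R, t"""
    o=arm.observe(); d=arm.get_image(n)
    K=np.array([[d["fx"],0,d["cx"]],[0,d["fy"],d["cy"]],[0,0,1]])
    if n=="wrist":
        T=np.eye(4); T[:3,:3]=R.from_euler("xyz",o["eef_rot"],degrees=True).as_matrix(); T[:3,3]=o["tool_pos"]
        W=np.linalg.inv(T@d["hand_eye"]); Rm,t=W[:3,:3],W[:3,3]
    else: Rm=cv2.Rodrigues(d["rvec"])[0]; t=np.asarray(d["tvec"])
    return d["frame"][:,:,::-1].copy(),K,Rm,t
def back(c,uv,z):
    _,K,Rm,t=c; C=-Rm.T@t; v=Rm.T@np.linalg.inv(K)@[uv[0],uv[1],1]
    return C+v*(z-C[2])/v[2]
def proj(c,P):
    _,K,Rm,t=c; q=(np.atleast_2d(P)@Rm.T+t)@K.T; return q[:,:2]/q[:,2:]
def crop(c,u0,v0,u1,v1,s): return cv2.resize(c[0][v0:v1,u0:u1],None,fx=s,fy=s,interpolation=cv2.INTER_CUBIC)
E
python3 - <<'E'
from h import *
c=cam("top")
im=np.zeros((600,800,3),np.uint8)
im[:384]=crop(c,120,160,370,280,3.2)
im[384:594,:270]=crop(c,390,185,480,255,3)
c2=cam("scene")
im[384:594,280:580]=crop(c2,80,170,160,226,3.75)
cv2.imwrite("pics/c1.png",im)
for uv in [(145,213),(265,249),(340,252)]: print(back(c,uv,.052))
for uv in [(246,179),(280,185),(314,190),(348,195)]: print(back(c,uv,.025))
E
```

```text
[0.52543912 0.40140551 0.052     ]
[0.42922378 0.06932932 0.052     ]
[ 0.42274365 -0.13659495  0.052     ]
[0.63285986 0.127512   0.025     ]
[0.61630119 0.02894375 0.025     ]
[ 0.60272122 -0.06957717  0.025     ]
[ 0.5891384  -0.16811878  0.025     ]
```

View pics/c1.png

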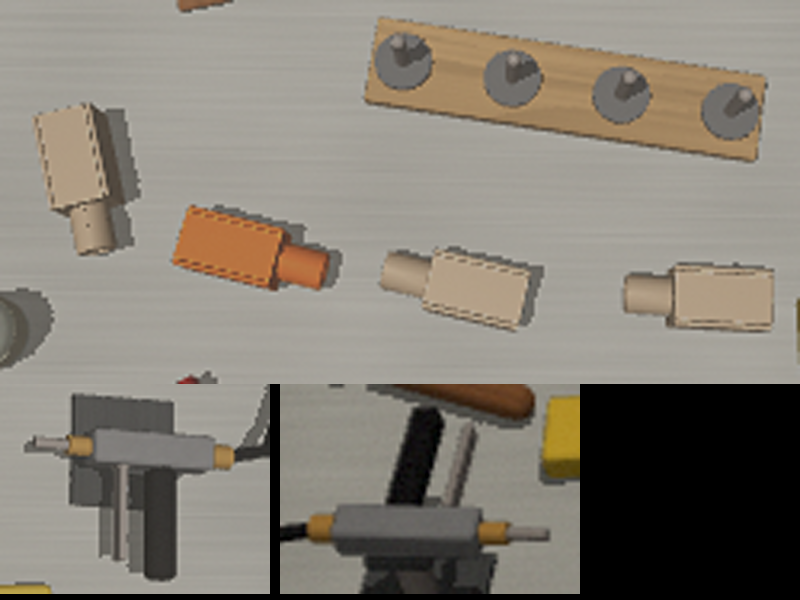

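```bash
python3 - <<'E'
from h import *
c=cam("top")
f=lambda u,v:(u/3.2+120,v/3.2+160)
B={'b3':[(676,266),(772,268),(773,329),(670,328)],'b2':[(440,250),(530,268),(515,328),(425,310)],'b1':[(35,118),(92,103),(108,198),(52,210)]}
for k,q in B.items():
    P=np.array([back(c,f(*p),.052) for p in q]); print(k,P[:,:2].round(3).tolist(),P.mean(0).round(3),[np.linalg.norm(P[i]-P[i-1]).round(3) for i in range(4)])
P=np.array([back(c,f(*p),.025)[:2] for p in [(404,62),(512,78),(621,95),(731,111)]])
print(P.round(4), np.linalg.norm(np.diff(P,axis=0),axis=1)); d=P[3]-P[0]; print("stand yaw",np.degrees(np.arctan2(-d[0],d[1]*1))-180, P.mean(0))
g=lambda u,v:(u/3+390,(v-384)/3+185)
for n,p,z in [("grip base",(160,470),.102),("grip end",(160,576),.102),("trig base",(123,468),.1),("trig end",(120,560),.1),("nozzle end",(25,445),.09)]: print(n,back(c,g(*p),z).round(4))
E
```

```text
b3 [[0.447, -0.113], [0.446, -0.196], [0.394, -0.195], [0.394, -0.107]] [ 0.42  -0.153  0.052] [np.float64(0.053), np.float64(0.083), np.float64(0.052), np.float64(0.088)]
b2 [[0.459, 0.09], [0.444, 0.013], [0.393, 0.025], [0.408, 0.102]] [0.426 0.058 0.052] [np.float64(0.053), np.float64(0.079), np.float64(0.053), np.float64(0.078)]
b1 [[0.57, 0.443], [0.584, 0.395], [0.501, 0.376], [0.49, 0.423]] [0.536 0.409 0.052] [np.float64(0.083), np.float64(0.05), np.float64(0.086), np.float64(0.048)]
[[ 0.6318  0.1268]
 [ 0.6182  0.029 ]
 [ 0.6037 -0.0698]
 [ 0.5901 -0.1694]] [0.09874752 0.09978409 0.10056796]
stand yaw -8.008749953645264 [ 0.61091065 -0.02086507]
grip base [ 0.5241 -0.4086  0.102 ]
grip end [ 0.4294 -0.402   0.102 ]
trig base [ 0.5259 -0.3761  0.1   ]
trig end [ 0.4434 -0.3681  0.1   ]
nozzle end [ 0.5478 -0.2918  0.09  ]
```

```bash
cat >> h.py <<'E'
def go(p,yaw=None):
    """shift (cm, tool axes) and spin (rad) from the present pose to TCP p, tool yaw (deg), jaw direction mod 180"""
    o=arm.observe(); M=R.from_euler("xyz",o["eef_rot"],degrees=True).as_matrix()
    s=M.T@(np.array(p)-o["tool_pos"])*100
    a=0 if yaw is None else (-(yaw-o["eef_rot"][2])+90)%180-90
    return np.r_[s,np.radians(a)].round(2), "j7 %.0f"%o["joints"][6]
E
python3 - <<'E'
from h import *
print(go([.476,-.3985,.19],176), go([.476,-.3985,.071],176))
E
```

```text
(array([-29.16,  -1.53, -10.18,   0.45]), 'j7 -1') (array([-29.16,  10.37, -10.17,   0.45]), 'j7 -1')
```

>>> send_rows(
  plan=[
    [0, -1.5, 0, 0],
    [-6, -1.5, -2, 0.1],
    [-12, -1.5, -4, 0.2],
    [-18, -1.5, -6.3, 0.3],
    [-24, -1.5, -8.4, 0.4],
    [-29.2, -1.5, -10.2, 0.45],
    [-29.2, -1.5, -10.2, 0.45],
    [-29.2, -1.5, -10.2, 0.45],
    [-29.2, -1.5, -10.2, 0.45],
    [-29.2, -1.5, -10.2, 0.45],
  ],
  gripper=-1,
  force=20,
)

```text
time: 1.3
tool_pos: [0.4747, -0.3996, 0.1897]
eef_rot: [-90.0, -0.1, 176.2]
force: [-0.2, -0.8, 0.2]
width: 1.003
```

```bash
python3 - <<'E'
from h import *
print(go([.476,-.3985,.071],176))
c=cam("wrist")
y=np.array([.07,.9976,0]);x=np.array([.9976,-.07,0])
o=np.array([.4753,-.405,.09])
for p,col in [(o+[0,0,.012],(0,0,255)),(o+.036*y+[0,0,.01],(0,255,0)),(o-.046*x+[0,0,.012],(255,0,0))]:
    cv2.drawMarker(c[0],tuple(map(int,proj(c,p)[0].round())),col,0,8)
cv2.imwrite("pics/w1.png",c[0])
E
```

```text
(array([-0.13, 11.87, -0.13,  0.  ]), 'j7 -51')
```

View pics/w1.png

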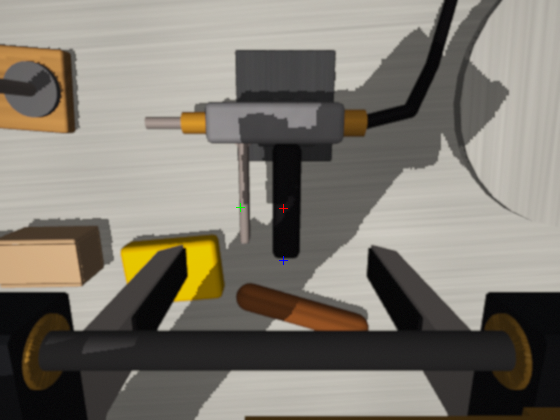

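>>> send_rows(
  plan=[
    [-0.1, 3, 0.1, 0],
    [-0.1, 6, 0.1, 0],
    [-0.1, 9, 0.1, 0],
    [-0.1, 11.9, 0.1, 0],
    [-0.1, 11.9, 0.1, 0],
    [-0.1, 11.9, 0.1, 0],
  ],
)

```text
time: 1.95
tool_pos: [0.4735, -0.4031, 0.0711]
eef_rot: [-89.9, -0.1, 175.9]
force: [1.8, -0.1, 0.5]
width: 1.001
```

>>> send_rows(
  plan=[
    [0, 0, 0, 0],
    [0, 0, 0, 0],
    [0, 0, 0, 0],
    [0, 0, 0, 0],
    [0, 0, 0, 0],
    [0, 0, 0, 0],
    [0, 0, 0, 0],
    [0, 0, 0, 0],
    [0, 0, 0, 0],
    [0, 0, 0, 0],
    [0, 0, 0, 0],
    [0, 0, 0, 0],
    [0, 0, 0, 0],
    [0, 0, 0, 0],
    [0, 0, 0, 0],
    [0, 0, 0, 0],
  ],
  gripper=1,
  force=20,
)

```text
time: 3.55
tool_pos: [0.4743, -0.4025, 0.0718]
eef_rot: [-90.0, -0.1, 175.9]
force: [-0.2, 0.3, 5.1]
width: 0.007
```

```bash
python3 - <<'E'
from h import *
im=np.zeros((420,560+240,3),np.uint8)
c=cam("wrist"); im[:,:560]=c[0]
c2=cam("scene"); im[:210,560:]=cv2.resize(crop(c2,80,150,160,220,3),(240,210))
c2=cam("top"); im[210:,560:]=cv2.resize(crop(c2,400,185,480,255,3),(240,210))
cv2.imwrite("pics/w2.png",im)
E
```

```text
(no output)
```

View pics/w2.png

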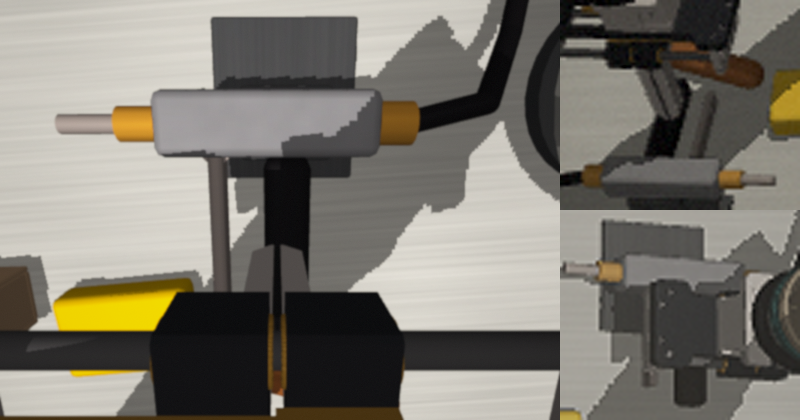

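```bash
python3 - <<'E'
from h import *
o=arm.observe(); print(o['tool_pos'],o['eef_rot'],o['width'],o['force'],o['joints'])
t=cam("top"); s=cam("scene")
def tri(cs,uvs):
    A=[];b=[]
    for c,uv in zip(cs,uvs):
        _,K,Rm,tt=c; C=-Rm.T@tt; v=Rm.T@np.linalg.inv(K)@[*uv,1]; v/=np.linalg.norm(v)
        Q=np.eye(3)-np.outer(v,v); A.append(Q); b.append(Q@C)
    x=np.linalg.lstsq(np.vstack(A),np.hstack(b),rcond=None)[0]; return x.round(4),[ (proj(c,x)[0]-uv).round(1) for c,uv in zip(cs,uvs)]
print("grip end",tri([t,s],[(443.3,249),(120,177.5)]))
print("nozzle", tri([t,s],[(398.5,205.5),((548-280)/3.75+80,(534-384)/3.75+170)]))
print("trig end", tri([t,s],[(430,243.5),((467-280)/3.75+80,(427-384)/3.75+170)]))
E
```

```text
[ 0.47432288 -0.40246726  0.0718437 ] [-8.99597824e+01 -6.57176520e-02  1.75948663e+02] 0.004776620760183451 [-0.11012954  1.02136726  4.95059039] [ 33.04172274  40.91316261   7.63517215  97.14739408  -7.30159049
  42.45521471 -49.82185765]
grip end (array([ 0.4301, -0.402 ,  0.0949]), [array([-1.2, -0.1]), array([-1. , -0.3])])
nozzle (array([ 0.5483, -0.2946,  0.0851]), [array([0.3, 0. ]), array([0.2, 0. ])])
trig end (array([ 0.4446, -0.3701,  0.0918]), [array([-0.5, -0. ]), array([-0.5, -0.1])])
```

>>> send_rows(
  plan=[
    [0, -4, 0, 0],
    [0, -8, 0, 0],
    [0, -12, 0, 0],
    [0, -12, 0, 0],
    [0, -12, 0, 0],
  ],
)

```text
time: 4.3
tool_pos: [0.4749, -0.4016, 0.1923]
eef_rot: [-90.0, -0.0, 176.0]
force: [0.4, -0.1, -0.5]
width: 0.006
```

```bash
python3 - <<'E'
from h import *
o=arm.observe(); p=o['tool_pos']; print(p,o['width'],o['force'])
im=np.zeros((600,800,3),np.uint8)
for n,k in (("scene",0),("wrist",1)):
    c=cam(n)
    u,v=proj(c,p)[0]; print(n,u,v)
    u0,v0=int(u)-50,int(v)-50
    a=crop(c,u0,v0,u0+100,v0+100,4); 
    q=lambda P:tuple(int(x) for x in ((proj(c,P)[0]-[u0,v0])*4+2))
    cv2.drawMarker(a,q(p),(0,0,255),0,14); cv2.drawMarker(a,q(p+[0,0,.03]),(0,255,0),0,14)
    im[:400,400*k:400*k+400]=a
cv2.imwrite("pics/w3.png",im[:400])
E
```

```text
[ 0.47486033 -0.401588    0.19232307] 0.005686085960301896 [ 0.35371795 -0.10568423 -0.46776467]
scene 107.98821804158528 166.69410951806333
wrist 277.3623572474521 242.80085933812305
```

View pics/w3.png

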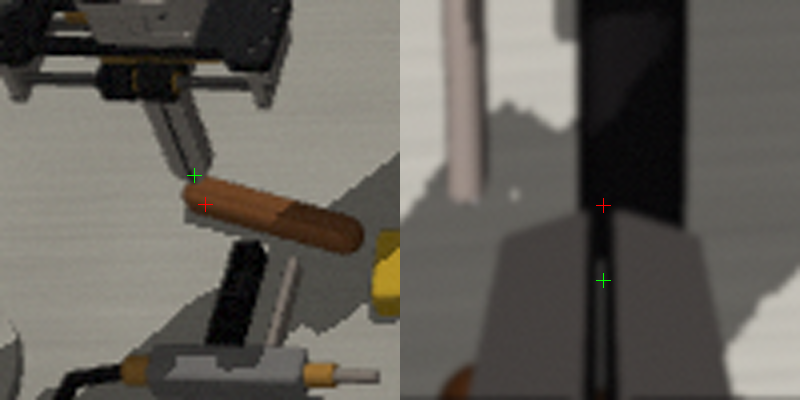

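>>> send_rows(
  plan=[
    [0, 0, -0.1, 0],
    [0, 0, -0.1, 0],
    [0, 0, -0.1, 0],
    [0, 0, -0.1, 0],
    [0, 0, -0.1, 0],
    [0, 4, -0.1, 0],
    [0, 8, -0.1, 0],
    [0, 11, -0.1, 0],
    [0, 14, -0.1, 0],
    [0, 15.2, -0.1, 0],
    [0, 15.2, -0.1, 0],
    [0, 15.2, -0.1, 0],
  ],
  gripper=-1,
)

```text
time: 5.6
tool_pos: [0.474, -0.4004, 0.0393]
eef_rot: [-90.0, -0.1, 176.0]
force: [0.2, -0.0, 0.3]
width: 0.983
```

>>> send_rows(
  plan=[
    [0, 0, 0, 0],
    [0, 0, 0, 0],
    [0, 0, 0, 0],
    [0, 0, 0, 0],
    [0, 0, 0, 0],
    [0, 0, 0, 0],
    [0, 0, 0, 0],
    [0, 0, 0, 0],
    [0, 0, 0, 0],
    [0, 0, 0, 0],
    [0, 0, 0, 0],
    [0, 0, 0, 0],
    [0, 0, 0, 0],
    [0, 0, 0, 0],
    [0, 0, 0, 0],
  ],
  gripper=1,
  force=25,
)

```text
time: 7.1
tool_pos: [0.4743, -0.4019, 0.0393]
eef_rot: [-89.9, -0.1, 175.9]
force: [2.1, -6.1, -4.4]
width: 0.381
```

>>> send_rows(
  plan=[
    [0, 0, 0, 0],
    [0, 0, 0, 0],
    [0, 0, 0, 0],
    [0, 0, 0, 0],
    [0, 0, 0, 0],
  ],
)

```text
time: 7.6
tool_pos: [0.4743, -0.4019, 0.0393]
eef_rot: [-89.9, -0.1, 175.9]
force: [3.4, -2.3, -3.6]
width: 0.377
```

>>> send_rows(
  plan=[
    [0, 0, 0, 0],
    [0, 0, 0, 0],
    [0, 0, 0, 0],
    [0, 0, 0, 0],
    [0, 0, 0, 0],
    [0, 0, 0, 0],
    [0, 0, 0, 0],
    [0, -4, 0, 0],
    [0, -8, 0, 0],
    [0, -12, 0, 0],
    [0, -15, 0, 0],
    [0, -15, 0, 0],
    [0, -15, 0, 0],
  ],
  gripper=-1,
)

```text
time: 8.9
tool_pos: [0.4746, -0.4022, 0.1898]
eef_rot: [-89.9, 0.0, 175.9]
force: [-1.1, 0.0, -0.6]
width: 1.001
```

```bash
python3 - <<'E'
from h import *
o=arm.observe(); print(o['tool_pos'],o['eef_rot'],o['width'])
# bottle b3 axis ~ +y; jaws along x => tool yaw 90 or -90
for y in (90,93,87): print(go([.42,-.175,.12],y))
E
```

```text
[ 0.47457743 -0.40217904  0.18984453] [-8.98525172e+01  1.14782820e-02  1.75926609e+02] 1.0011768435691268
(array([  7.06,   6.93, -22.29,   1.5 ]), 'j7 -51')
(array([  7.06,   6.93, -22.29,   1.45]), 'j7 -51')
(array([  7.06,   6.93, -22.29,   1.55]), 'j7 -51')
```

```bash
cat >> h.py <<'E'
def go(p,yaw=None):
    o=arm.observe(); M=R.from_euler("xyz",o["eef_rot"],degrees=True).as_matrix(); p=np.array(p)
    s=M.T@(p-o["tool_pos"])*100
    az=lambda q:np.degrees(np.arctan2(q[1],q[0]))
    y0=o["eef_rot"][2]; yaw=y0 if yaw is None else yaw
    j=(yaw-az(p)+90+90)%180-90
    dy=j-o["joints"][6]+az(p)-az(o["tool_pos"])
    dy=(yaw-y0)+180*round((dy-(yaw-y0))/180)
    return np.r_[s,-np.radians(dy)].round(2).tolist(),"j7->%.0f"%j
E
python3 - <<'E'
from h import *
print(go([.42,-.175,.15],-90))
E
```

```text
([7.06, 3.93, -22.28, -1.64], 'j7->23')
```

>>> send_rows(
  plan=[
    [1, 0, -4, -0.15],
    [2, 0, -8, -0.3],
    [3, 1, -12, -0.45],
    [4, 2, -16, -0.6],
    [5, 3, -19, -0.75],
    [6, 4, -21, -0.9],
    [7, 4, -22.3, -1.05],
    [7, 4, -22.3, -1.2],
    [7, 4, -22.3, -1.35],
    [7, 4, -22.3, -1.5],
    [7, 4, -22.3, -1.64],
    [7, 4, -22.3, -1.64],
    [7, 4, -22.3, -1.64],
    [7, 4, -22.3, -1.64],
  ],
)

```text
time: 10.3
tool_pos: [0.4201, -0.1748, 0.1487]
eef_rot: [-90.1, -0.1, -90.3]
force: [-0.5, -0.3, -0.5]
width: 1.002
```

```bash
cat >> h.py <<'E'
def bottle_pts(x,y,ang,z0=0):
    """wireframe of a lying bottle: origin x,y, axis angle deg"""
    a=np.radians(ang); e=np.array([np.cos(a),np.sin(a),0]); n=np.array([-e[1],e[0],0]); o=np.array([x,y,z0])
    L=[[(s,t,52) for s,t in ((-42.5,-26),(42.5,-26),(42.5,26),(-42.5,26),(-42.5,-26))],
       [(s,t,0) for s,t in ((-42.5,-26),(42.5,-26),(42.5,26),(-42.5,26),(-42.5,-26))],
       [(82.5,17*np.cos(w),26+17*np.sin(w)) for w in np.linspace(0,2*np.pi,25)],[(42.5,-17,26),(82.5,-17,26)],[(42.5,17,26),(82.5,17,26)]]
    return [np.array([o+(e*p[0]+n*p[1]+np.array([0,0,p[2]]))*1 if 0 else o+e*p[0]/1e3+n*p[1]/1e3+[0,0,p[2]/1e3] for p in l]) for l in L]
def draw(c,ls,col):
    for l in ls: cv2.polylines(c[0],[np.int32(proj(c,l).round())],False,col,1)
E
python3 - <<'E'
from h import *
print(arm.observe()['tool_pos'],arm.observe()['eef_rot'],arm.observe()['joints'][6])
c=cam("wrist"); draw(c,bottle_pts(.42,-.153,90),(0,0,255)); cv2.imwrite("pics/w4.png",c[0])
E
```

```text
[ 0.42013855 -0.17480871  0.14872484] [-90.05880618  -0.12028829 -90.25376392] 7.237865863970082
```

View pics/w4.png

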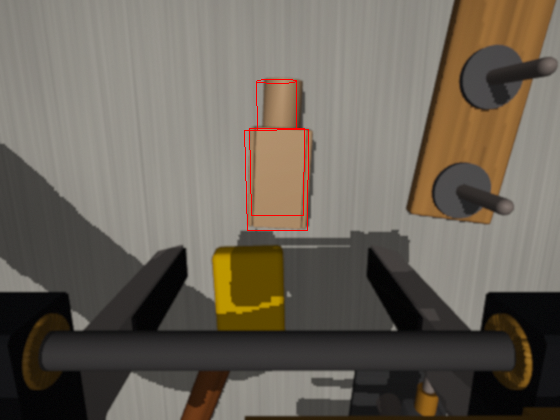

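```bash
python3 - <<'E'
from h import *
print(go([.423,-.183,-.021],-90))
E
```

```text
([0.78, 16.99, 0.28, -0.0], 'j7->23')
```

>>> send_rows(
  plan=[
    [0.8, 4, 0.3, 0],
    [0.8, 8, 0.3, 0],
    [0.8, 12, 0.3, 0],
    [0.8, 15, 0.3, 0],
    [0.8, 16.5, 0.3, 0],
    [0.8, 17, 0.3, 0],
    [0.8, 17, 0.3, 0],
    [0.8, 17, 0.3, 0],
  ],
)

```text
time: 11.15
tool_pos: [0.4239, -0.1834, -0.0204]
eef_rot: [-90.0, -0.2, -90.2]
force: [0.9, -0.3, 0.5]
width: 1.002
```

>>> send_rows(
  plan=[
    [0, 0, 0, 0],
    [0, 0, 0, 0],
    [0, 0, 0, 0],
    [0, 0, 0, 0],
    [0, 0, 0, 0],
    [0, 0, 0, 0],
    [0, 0, 0, 0],
    [0, 0, 0, 0],
    [0, 0, 0, 0],
    [0, 0, 0, 0],
  ],
  gripper=1,
  force=4,
)

```text
time: 12.15
tool_pos: [0.423, -0.1836, -0.0204]
eef_rot: [-90.0, -0.2, -90.3]
force: [-3.7, -1.0, 4.6]
width: 0.551
```

>>> send_rows(
  plan=[
    [0, -0.5, 0, 0],
    [0, -1, 0, 0],
    [0, -1.5, 0, 0],
    [0, -2, 0, 0],
    [0, -2.5, 0, 0],
    [0, -3, 0, 0],
    [0, -3.5, 0, 0],
    [0, -4, 0, 0],
    [0, -4, 0, 0],
  ],
)

```text
time: 13.05
tool_pos: [0.4233, -0.1838, 0.0203]
eef_rot: [-90.0, -0.2, -90.3]
force: [-0.4, -0.2, 0.2]
width: 0.553
```

```bash
python3 - <<'E'
from h import *
im=np.zeros((600,800,3),np.uint8)
c=cam("wrist"); im[:420,:560]=c[0]; c=cam("scene"); im[:240,560:]=crop(c,180,140,260,220,3)
cv2.imwrite("pics/w5.png",im[:420])
E
```

```text
(no output)
```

View pics/w5.png

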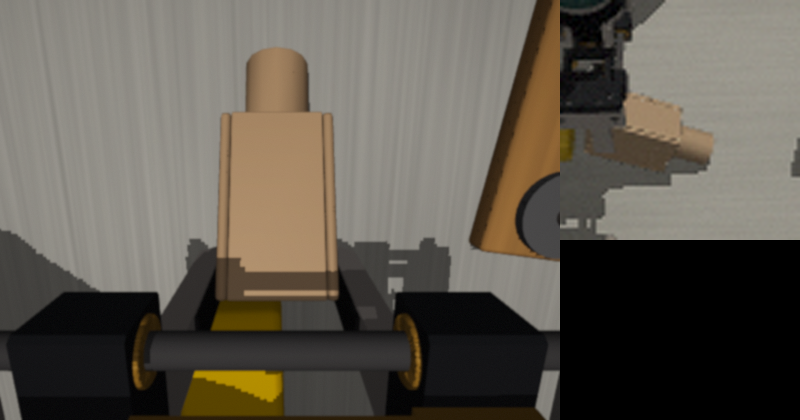

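>>> send_rows(
  plan=[
    [-0.4, -0.5, 0, 0],
    [-0.8, -0.9, 0, 0],
    [-1.5, -1.5, 0, 0],
    [-2.3, -2.2, 0, 0],
    [-3.1, -2.7, 0, 0],
    [-4.0, -3.2, 0, 0],
    [-4.9, -3.6, 0, 0],
    [-5.8, -3.9, 0, 0],
    [-6.8, -4.1, 0, 0],
    [-7.8, -4.3, 0, 0],
    [-8.7, -4.3, 0, 0],
    [-9.7, -4.3, 0, 0],
    [-10.7, -4.2, 0, 0],
    [-10.9, -4.2, 0, 0],
    [-10.9, -4.2, 0, 0],
  ],
)

```text
time: 14.65
tool_pos: [0.4237, -0.074, 0.0612]
eef_rot: [-90.0, -0.2, -90.2]
force: [-0.2, 0.5, 0.8]
width: 0.556
```

```bash
python3 - <<'E'
from h import *
im=np.zeros((600,800,3),np.uint8)
c=cam("wrist"); im[:420,:560]=c[0]; c=cam("scene"); im[:240,560:]=crop(c,180,140,260,220,3)
cv2.imwrite("pics/w6.png",im[:420])
E
```

```text
(no output)
```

View pics/w6.png

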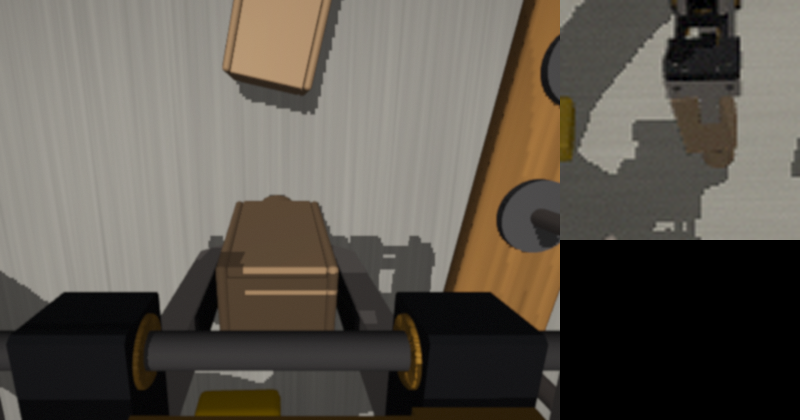

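>>> send_rows(
  plan=[
    [-0.3, 0.1, 0, 0],
    [-0.7, 0.2, 0, 0],
    [-1.1, 0.3, 0, 0],
    [-1.5, 0.3, 0, 0],
    [-1.9, 0.3, 0, 0],
    [-2.3, 0.3, 0, 0],
    [-2.7, 0.3, 0, 0],
    [-2.7, 0.4, 0, 0],
    [-2.7, 0.5, 0, 0],
    [-2.7, 0.6, 0, 0],
    [-2.7, 0.6, 0, 0],
  ],
)

```text
time: 15.85
tool_pos: [0.4239, -0.0473, 0.0555]
eef_rot: [-90.0, -0.2, -90.3]
force: [-0.6, 1.5, 4.8]
width: 0.554
```

```bash
python3 - <<'E'
from h import *
o=arm.observe();print(o['force'],o['wrist_torque'])
im=np.zeros((600,800,3),np.uint8)
c=cam("wrist"); im[:420,:560]=c[0]; c=cam("scene"); im[:240,560:]=crop(c,190,150,270,230,3)
cv2.imwrite("pics/w7.png",im[:420])
E
```

```text
[-0.61496181  1.52219442  4.83371321] [0.29705989 0.26633931 0.00136852]
```

View pics/w7.png

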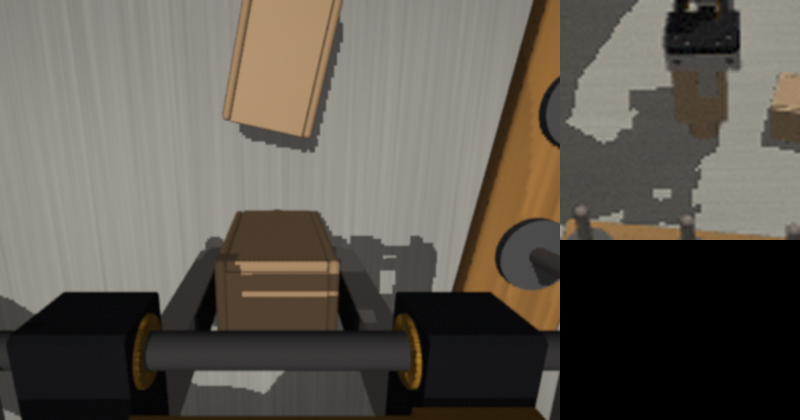

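```bash
cat >> h.py <<'E'
def backx(c,uv,x):
    _,K,Rm,t=c; C=-Rm.T@t; v=Rm.T@np.linalg.inv(K)@[uv[0],uv[1],1]; return C+v*(x-C[0])/v[0]
E
python3 - <<'E'
from h import *
c=cam("scene"); g=c[0].astype(int)
for v in (178,181,184,187,190,193,195,197): print(v,[tuple(g[v,u][[2,0]]) for u in range(222,252)])
for v in (178,184): print([backx(c,(u,v),.449).round(4) for u in (227.3,245.7)])
E
```

```text
178 [(np.int64(146), np.int64(134)), (np.int64(146), np.int64(135)), (np.int64(148), np.int64(134)), (np.int64(146), np.int64(134)), (np.int64(149), np.int64(136)), (np.int64(116), np.int64(98)), (np.int64(81), np.int64(56)), (np.int64(80), np.int64(53)), (np.int64(76), np.int64(49)), (np.int64(78), np.int64(52)), (np.int64(76), np.int64(49)), (np.int64(80), np.int64(54)), (np.int64(75), np.int64(48)), (np.int64(76), np.int64(48)), (np.int64(75), np.int64(64)), (np.int64(74), np.int64(66)), (np.int64(75), np.int64(67)), (np.int64(74), np.int64(66)), (np.int64(74), np.int64(66)), (np.int64(76), np.int64(67)), (np.int64(76), np.int64(59)), (np.int64(78), np.int64(50)), (np.int64(78), np.int64(51)), (np.int64(91), np.int64(67)), (np.int64(138), np.int64(124)), (np.int64(150), np.int64(137)), (np.int64(149), np.int64(135)), (np.int64(146), np.int64(134)), (np.int64(147), np.int64(134)), (np.int64(145), np.int64(131))]
181 [(np.int64(81), np.int64(74)), (np.int64(82), np.int64(75)), (np.int64(79), np.int64(72)), (np.int64(79), np.int64(73)), (np.int64(82), np.int64(73)), (np.int64(72), np
[... 5713 characters left out ...]
.int64(78), np.int64(70)), (np.int64(78), np.int64(71)), (np.int64(77), np.int64(71)), (np.int64(77), np.int64(68)), (np.int64(80), np.int64(74)), (np.int64(79), np.int64(73)), (np.int64(80), np.int64(72)), (np.int64(79), np.int64(72)), (np.int64(78), np.int64(71)), (np.int64(140), np.int64(128)), (np.int64(145), np.int64(132)), (np.int64(147), np.int64(134)), (np.int64(150), np.int64(136)), (np.int64(147), np.int64(134)), (np.int64(147), np.int64(136)), (np.int64(146), np.int64(132)), (np.int64(145), np.int64(132)), (np.int64(148), np.int64(136))]
[array([ 0.449 , -0.0798,  0.1002]), array([ 0.449 , -0.0254,  0.098 ])]
[array([ 0.449 , -0.0817,  0.0724]), array([ 0.449 , -0.0264,  0.07  ])]
```

>>> send_rows(
  plan=[
    [0, 0, 0, 0],
    [0, 0, 0, 0],
    [0, 0, 0, 0],
    [0, 0, 0, 0],
    [0, -1, 0, 0],
    [0, -3, 0, 0],
    [0, -6, 0, 0],
    [0, -9, 0, 0],
    [0, -12, 0, 0],
    [0, -13, 0, 0],
    [0.3, -13, 3, 0],
    [0.6, -13, 6, 0],
    [0.9, -13, 9, 0],
    [1.2, -13, 12, 0],
    [1.4, -13, 15, 0],
    [1.6, -13, 17, 0],
    [1.6, -13, 18, 0],
    [1.6, -13, 18, 0],
    [1.6, -13, 18, 0],
  ],
  force=20,
  gripper=1,
)

```text
time: 17.9
tool_pos: [0.6022, -0.0636, 0.1848]
eef_rot: [-90.2, -0.2, -90.2]
force: [-0.3, 0.9, -2.9]
width: 0.553
```

```bash
python3 - <<'E'
from h import *
o=arm.observe(); p=o['tool_pos']; print(p,o['width'],o['force'])
im=np.zeros((600,800,3),np.uint8)
c=cam("scene"); print(proj(c,[.604,-.0704,.095]),proj(c,[.604,-.0704,.025]))
cv2.drawMarker(c[0],tuple(int(x) for x in proj(c,[.604,-.0704,.095])[0]),(0,0,255),0,3)
im[:600,:400]=crop(c,200,160,280,280,5)
c=cam("wrist"); im[:300,400:]=cv2.resize(c[0],(400,300))
cv2.imwrite("pics/w8.png",im)
E
```

```text
[ 0.60224045 -0.06362492  0.18478271] 0.55302602065653 [-0.28775552  0.85439676 -2.89897328]
[[230.03645049 221.69007651]] [[231.54699162 235.54668962]]
```

View pics/w8.png

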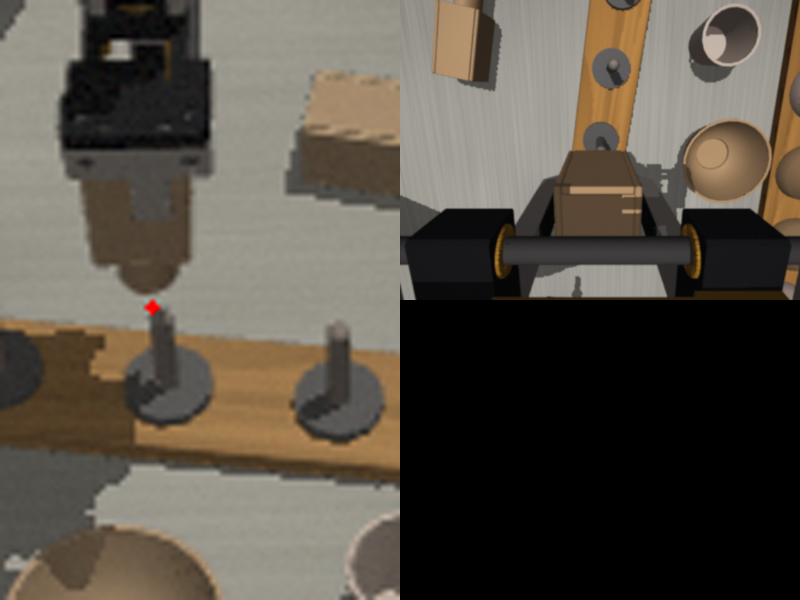

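```bash
python3 - <<'E'
from h import *
c=cam("wrist")
for k,P in enumerate([(.6318,.1277),(.6178,.0286)]): print("peg",k,proj(c,[*P,.025]).round(1),proj(c,[*P,.095]).round(1))
# dark grey round collars: segment
hsv=cv2.cvtColor(c[0],cv2.COLOR_BGR2HSV); m=((hsv[...,1]<40)&(hsv[...,2]>60)&(hsv[...,2]<120)).astype(np.uint8)*255
a=crop(c,220,20,360,220,3); cv2.imwrite("pics/w9.png",a)
s=cam("scene"); print("scene cam C",(-s[2].T@s[3]).round(3))
E
```

```text
peg 0 [[309.  -18.2]] [[317.2 -54.4]]
peg 1 [[292.7  97.8]] [[296.3  92.5]]
scene cam C [1.373 0.006 1.188]
```

View pics/w9.png

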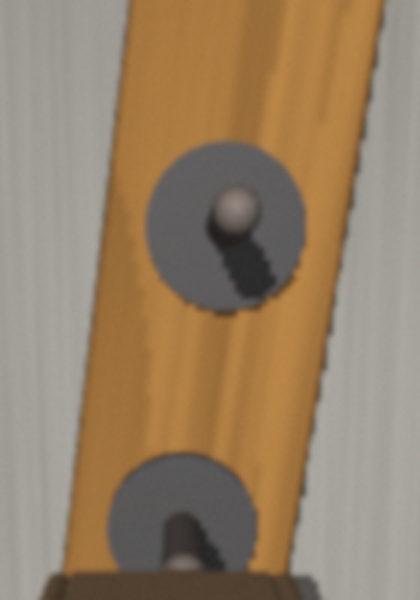

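>>> send_rows(
  plan=[
    [-0.65, 0, 0.4, 0],
    [-0.65, 0, 0.4, 0],
    [-0.65, 0.5, 0.4, 0],
    [-0.65, 1.5, 0.4, 0],
    [-0.65, 2.5, 0.4, 0],
    [-0.65, 3.5, 0.4, 0],
    [-0.65, 4.2, 0.4, 0],
    [-0.65, 4.8, 0.4, 0],
    [-0.65, 5.2, 0.4, 0],
    [-0.65, 5.2, 0.4, 0],
  ],
)

```text
time: 19.1
tool_pos: [0.6066, -0.0575, 0.1331]
eef_rot: [-90.1, -0.2, -90.3]
force: [0.8, -0.2, -2.7]
width: 0.549
```

>>> send_rows(
  plan=[
    [0, 1, 0, 0],
    [0, 2, 0, 0],
    [0, 3, 0, 0],
    [0, 4, 0, 0],
    [0, 4.5, 0, 0],
    [0, 4.8, 0, 0],
    [0, 5.0, 0, 0],
    [0, 5.1, 0, 0],
    [0, 5.1, 0, 0],
  ],
)

```text
time: 20.0
tool_pos: [0.6068, -0.0577, 0.0823]
eef_rot: [-90.1, -0.2, -90.3]
force: [0.2, 0.1, -2.4]
width: 0.554
```

>>> send_rows(
  plan=[
    [0, 0.1, 0, 0],
    [0, 0.2, 0, 0],
    [0, 0.3, 0, 0],
    [0, 0.4, 0, 0],
    [0, 0.4, 0, 0],
  ],
)

```text
time: 20.5
tool_pos: [0.6071, -0.0575, 0.0805]
eef_rot: [-90.0, -0.2, -90.3]
force: [-3.7, 1.2, 12.1]
width: 0.556
```

>>> send_rows(
  plan=[
    [0, 0, 0, 0],
    [0, 0, 0, 0],
    [0, 0, 0, 0],
    [0, 0, 0, 0],
    [0, 0, 0, 0],
    [0, 0, 0, 0],
    [0, -2, 0, 0],
    [0, -5, 0, 0],
    [0, -9, 0, 0],
    [0, -12, 0, 0],
    [0, -12, 0, 0],
  ],
  gripper=-1,
)

```text
time: 21.6
tool_pos: [0.6104, -0.057, 0.2051]
eef_rot: [-89.5, -0.2, -90.3]
force: [0.5, -0.5, 0.0]
width: 0.996
```

```bash
python3 - <<'E'
from h import *
# b2: centre .426,.058, corners earlier -> axis dir
P=np.array([[0.459,.09],[.444,.013],[.393,.025],[.408,.102]])
e=(P[0]+P[3]-P[1]-P[2]); ang=np.degrees(np.arctan2(e[1],e[0])); print("b2 ang",ang)
c=cam("wrist"); draw(c,bottle_pts(.426,.058,ang),(0,0,255))
t=cam("top"); draw(t,bottle_pts(.426,.058,ang),(0,0,255))
im=np.zeros((600,800,3),np.uint8); im[:450,:600]=cv2.resize(c[0],(600,450)); im[:200,600:]=crop(t,215,210,315,310,2); im[200:400,600:]=crop(t,270,140,370,240,2)
s=cam("scene"); im[400:600,600:]=crop(s,190,170,270,250,2.5)
im[450:,:600]=cv2.resize(crop(t,100,150,340,210,2.5),(600,150))
cv2.imwrite("pics/w10.png",im)
print(go([.426,.03,.15],ang+180))
E
```

```text
b2 ang 78.97654403625687
([-8.66, 4.96, -18.07, 0.19], 'j7->-15')
```

View pics/w10.png

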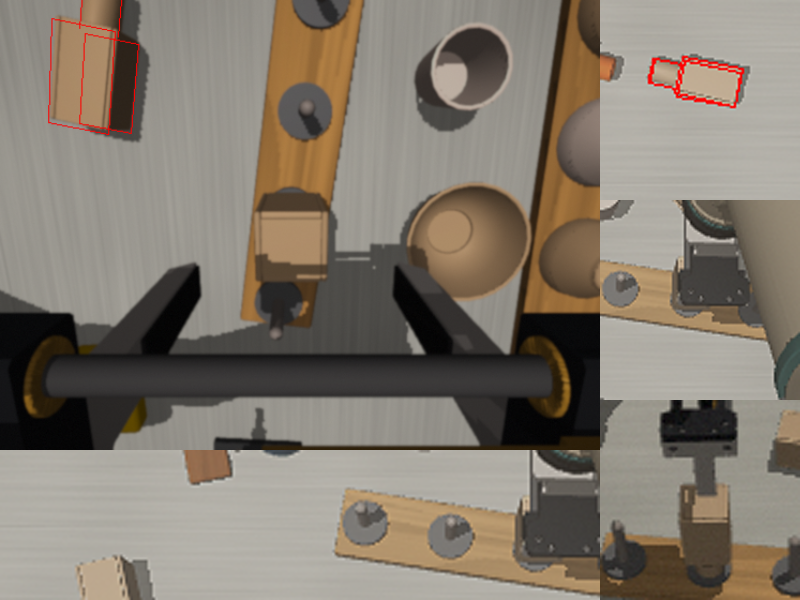

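```bash
cat >> h.py <<'E'
from scipy.optimize import minimize
def sil(c,pose):
    m=np.zeros(c[0].shape[:2],np.uint8); L=bottle_pts(*pose)
    for g in (np.vstack(L[:2]),np.vstack([L[2],L[3],L[4],L[2]-(L[3][1]-L[3][0])])):
        cv2.fillConvexPoly(m,cv2.convexHull(np.int32((proj(c,g)*16).round())).reshape(-1,2),1,cv2.LINE_8,4)
    return m>0
def fit(c,pose,thr=20):
    """pose of a lying stoneware bottle from its colour patch; x,y,ang and IoU"""
    i=c[0].astype(int); m=((i[...,2]-i[...,0])>thr).astype(np.uint8)
    box=cv2.dilate(sil(c,pose).astype(np.uint8),np.ones((41,41))); m&=box
    m=cv2.morphologyEx(m,cv2.MORPH_OPEN,np.ones((3,3),np.uint8))
    n,l,st,_=cv2.connectedComponentsWithStats(m); m=l==1+np.argmax(st[1:,4])
    f=lambda q:-(lambda s:(s&m).sum()/(s|m).sum())(sil(c,(q[0]/1e3,q[1]/1e3,q[2])))
    x0=np.array([pose[0]*1e3,pose[1]*1e3,pose[2]]); 
    r=minimize(f,x0,method="Nelder-Mead",options=dict(initial_simplex=x0+np.array([[0,0,0],[8,0,0],[0,8,0],[0,0,6]]),xatol=.1,fatol=1e-4))
    return (r.x/[1e3,1e3,1]).round(4),-r.fun
E
python3 - <<'E'
from h import *
t=cam("top"); print("b2",fit(t,(.426,.058,79)),"b1",fit(t,(.536,.409,-166.5)))
M=.426-.03*np.cos(np.radians(79)),.058-.03*np.sin(np.radians(79))
print(M,go([*M,.15],-101))
E
```

```text
b2 (array([4.28700e-01, 6.10000e-02, 7.79393e+01]), np.float64(0.9044811320754716)) b1 (array([   0.5383,    0.4125, -165.2688]), np.float64(0.7763546798029557))
(np.float64(0.4202757301387036), np.float64(0.028551184496570084)) ([-8.51, 4.93, -18.6, 0.19], 'j7->-15')
```

>>> send_rows(
  plan=[
    [-1, 0, -3, 0],
    [-2, 0, -6, 0.05],
    [-4, 0, -10, 0.1],
    [-6, 0, -14, 0.19],
    [-8, 2, -18, 0.19],
    [-8.5, 5, -18.6, 0.19],
    [-8.5, 5, -18.6, 0.19],
    [-8.5, 5, -18.6, 0.19],
    [-8.5, 5, -18.6, 0.19],
  ],
)

```text
time: 22.7
tool_pos: [0.422, 0.0281, 0.1499]
eef_rot: [-90.0, -0.2, -101.2]
force: [0.7, 0.4, 0.5]
width: 0.997
```

```bash
python3 - <<'E'
from h import *
c=cam("wrist"); p,s=fit(c,(.4287,.061,78)); print(p,s, arm.observe()['eef_rot'])
a=np.radians(p[2]); P=[p[0]-.030*np.cos(a),p[1]-.030*np.sin(a)]
print(P,go([*P,-.0205],p[2]-180))
E
```

```text
[4.26700e-01 6.10000e-02 7.75454e+01] 0.9799599198396793 [ -90.00111876   -0.21052559 -101.22445558]
[np.float64(0.42023002152553723), np.float64(0.03170598391240989)] ([-0.38, 17.04, -0.25, 0.02], 'j7->-17')
```

>>> send_rows(
  plan=[
    [-0.4, 4, -0.25, 0.02],
    [-0.4, 8, -0.25, 0.02],
    [-0.4, 12, -0.25, 0.02],
    [-0.4, 15, -0.25, 0.02],
    [-0.4, 16.5, -0.25, 0.02],
    [-0.4, 17, -0.25, 0.02],
    [-0.4, 17, -0.25, 0.02],
    [-0.4, 17, -0.25, 0.02],
  ],
)

```text
time: 23.55
tool_pos: [0.4212, 0.0314, -0.0199]
eef_rot: [-90.0, -0.2, -102.5]
force: [0.2, -0.3, 0.3]
width: 0.999
```

>>> send_rows(
  plan=[
    [0, 0, 0, 0],
    [0, 0, 0, 0],
    [0, 0, 0, 0],
    [0, 0, 0, 0],
    [0, 0, 0, 0],
    [0, 0, 0, 0],
    [0, 0, 0, 0],
    [0, 0, 0, 0],
    [1, 0, 0, 0],
    [2.5, 0, 0, 0],
    [4, 0, 0, 0],
    [5.5, 0, 0, 0],
    [7, 0, 0, 0],
    [8.5, 0, 0, 0],
    [9, 0, 0, 0],
    [9, 0, 0, 0],
  ],
  gripper=1,
  force=15,
)

```text
time: 25.15
tool_pos: [0.4014, -0.0576, -0.0196]
eef_rot: [-90.0, -0.3, -102.6]
force: [-0.2, -0.5, -0.8]
width: 0.552
```

>>> send_rows(
  plan=[
    [0, 0, 0, 0],
    [0, 0, 0, 0],
    [0, 0, 0, 0],
    [0, -0.5, 0, 0],
    [0, -1, 0, 0],
    [0, -1.5, 0, 0],
    [0, -2, 0, 0],
    [0, -2.5, 0, 0],
    [0, -3, 0, 0],
    [0, -3.5, 0, 0],
    [0, -4, 0, 0],
    [0, -4, 0, 0],
  ],
  gripper=1,
  force=4,
)

```text
time: 26.35
tool_pos: [0.4015, -0.0576, 0.0209]
eef_rot: [-90.0, -0.3, -102.6]
force: [-0.4, -0.5, 0.4]
width: 0.555
```

Same arc as before, with the extra forward press at the end.

>>> send_rows(
  plan=[
    [-0.4, -0.5, 0, 0],
    [-0.8, -0.9, 0, 0],
    [-1.5, -1.5, 0, 0],
    [-2.3, -2.2, 0, 0],
    [-3.1, -2.7, 0, 0],
    [-4.0, -3.2, 0, 0],
    [-4.9, -3.6, 0, 0],
    [-5.8, -3.9, 0, 0],
    [-6.8, -4.1, 0, 0],
    [-7.8, -4.3, 0, 0],
    [-8.7, -4.3, 0, 0],
    [-9.7, -4.3, 0, 0],
    [-10.7, -4.2, 0, 0],
    [-10.9, -4.2, 0, 0],
    [-10.9, -4.2, 0, 0],
  ],
)

```text
time: 27.85
tool_pos: [0.4252, 0.0493, 0.0622]
eef_rot: [-90.0, -0.3, -102.5]
force: [0.7, -0.4, -3.2]
width: 0.554
```

>>> send_rows(
  plan=[
    [-0.3, 0.1, 0, 0],
    [-0.7, 0.2, 0, 0],
    [-1.1, 0.3, 0, 0],
    [-1.5, 0.3, 0, 0],
    [-1.9, 0.3, 0, 0],
    [-2.3, 0.3, 0, 0],
    [-2.7, 0.3, 0, 0],
    [-2.7, 0.4, 0, 0],
    [-2.7, 0.5, 0, 0],
    [-2.7, 0.6, 0, 0],
    [-2.7, 0.6, 0, 0],
  ],
)

```text
time: 28.95
tool_pos: [0.4308, 0.0754, 0.056]
eef_rot: [-90.0, -0.3, -102.6]
force: [-0.7, -0.4, -2.1]
width: 0.55
```

```bash
cat >> h.py <<'E'
def held(c,thr=18):
    """tool-frame fit of a held, nearly inverted bottle: axis offset x (mm), foot y (mm), pitch from vertical (deg)"""
    o=arm.observe(); M=R.from_euler("xyz",o["eef_rot"],degrees=True).as_matrix(); T=o["tool_pos"]
    i=c[0].astype(int); m=((i[...,2]-i[...,0])>thr).astype(np.uint8); m[325:]=0
    roi=np.zeros_like(m); roi[170:325,180:375]=1; m=cv2.morphologyEx(m&roi,cv2.MORPH_OPEN,np.ones((3,3),np.uint8))
    n,l,st,_=cv2.connectedComponentsWithStats(m); m=l==1+np.argmax(st[1:,4])
    def s(q):
        a=np.radians(q[2]); ax=np.array([-np.sin(a),np.cos(a),0]); e=np.array([np.cos(a),np.sin(a),0]); f=np.array([q[0],q[1],q[3]])/1e3
        B=np.array([f+ax*h+e*u+np.array([0,0,w]) for h in (0,.085) for u in (-.026,.026) for w in (-.026,.026)])
        w=np.linspace(0,2*np.pi,24); N=np.array([f+ax*h+e*.017*np.cos(k)+np.array([0,0,.017*np.sin(k)]) for h in (.085,.125) for k in w])
        out=np.zeros(m.shape,np.uint8)
        for g in (B,N): cv2.fillConvexPoly(out,cv2.convexHull(np.int32((proj(c,g@M.T+T)*16).round())).reshape(-1,2),1,cv2.LINE_8,4)
        out[325:]=0; return out>0
    best=None
    for p0 in (0,10,-6):
        x0=np.array([8,-60,p0,0.])
        r=minimize(lambda q:-(s(q)&m).sum()/(s(q)|m).sum(),x0,method="Nelder-Mead",options=dict(initial_simplex=x0+np.vstack([np.zeros(4),np.diag([6,6,6,3])]),xatol=.1,fatol=1e-4,maxiter=400))
        if best is None or r.fun<best.fun: best=r
    ys,xs=np.nonzero(m); print("mask",xs.min(),xs.max(),ys.min(),ys.max())
    a=np.radians(best.x[2]); rim=best.x[:2]+125*np.array([-np.sin(a),np.cos(a)])
    return best.x.round(1),-best.fun,"rim tool x,y mm",rim.round(1)
E
python3 - <<'E'
from h import *
o=arm.observe();print(o['tool_pos'],o['force'])
c=cam("wrist"); print(held(c)); im=c[0]; cv2.imwrite("pics/w11.png",im)
E
```

```text
[0.43084992 0.07538203 0.05596509] [-0.72171248 -0.44810912 -2.10482218]
mask 216 337 170 323
(array([ -1.4, -53. ,   8.9,   0.2]), np.float64(0.940068493150685), 'rim tool x,y mm', array([-20.7,  70.4]))
```

```bash
python3 - <<'E'
from h import *
c=cam("wrist")
for n in ("w6","w7","w11"):
    im=cv2.imread(f"pics/{n}.png")[:420,:560]; print(n,held((im,)+c[1:]))
E
```

```text
mask 216 338 195 324
w6 (array([ 15.8, -59.7,   7.7,  -0.1]), np.float64(0.994333866046782), 'rim tool x,y mm', array([-0.8, 64.2]))
mask 215 339 210 324
w7 (array([ 13.6, -64.9,   1.7,   0. ]), np.float64(0.9927525057825751), 'rim tool x,y mm', array([ 9.9, 60.1]))
mask 216 337 170 323
w11 (array([ -2.6, -54.6,   8.2,   0.1]), np.float64(0.9401908440304442), 'rim tool x,y mm', array([-20.4,  69.2]))
```

View pics/w11.png

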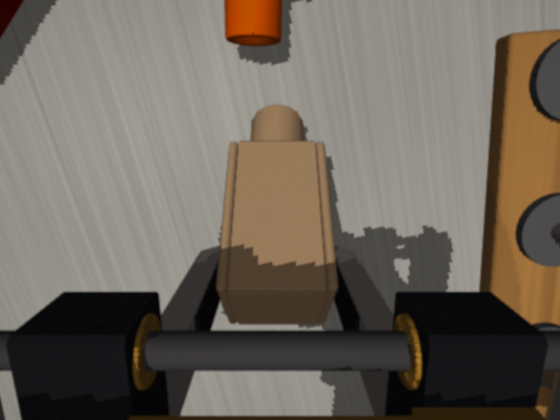

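>>> send_rows(
  plan=[
    [0, 0, 0, 0],
    [2, 0, 0, 0],
    [5, 0, 0, 0],
    [8, 0, 0, 0],
    [10, 0, 0, 0],
    [10, 0, 0, 0],
    [10, 0, 0, 0],
    [10, 0, 0, 0],
  ],
  gripper=1,
  force=3,
)

```text
time: 29.85
tool_pos: [0.4096, -0.0216, 0.0569]
eef_rot: [-89.9, -0.3, -102.5]
force: [-1.4, -1.4, 3.7]
width: 0.556
```

```bash
sed -i 's/roi\[170:325,180:375\]/roi[60:325,180:375]/; s/for p0 in (0,10,-6)/for p0 in (0,10,-6,25,40,55)/; s/np.vstack(\[np.zeros(4),np.diag(\[6,6,6,3\])\])/np.vstack([np.zeros(4),np.diag([6,6,8,3])])/' h.py; python3 - <<'E'
from h import *
c=cam("wrist"); cv2.imwrite("pics/w12.png",c[0]); print(held(c),held((cv2.imread("pics/w11.png"),)+c[1:]),arm.observe()['force'])
E
```

```text
mask 216 337 124 324
mask 216 337 104 323
(array([ 17.4, -49.3,  35.4,  -0.1]), np.float64(0.989311283654331), 'rim tool x,y mm', array([-54.9,  52.7])) (array([ 17.1, -47.5,  43.6,   0. ]), np.float64(0.989193911803927), 'rim tool x,y mm', array([-69.1,  43.1])) [-1.39532686 -2.37180272  4.47526927]
```

>>> send_rows(
  plan=[
    [0, -2, 0, 0],
    [0, -4, 0, 0],
    [0, -4, 0, 0],
    [-1, -4, 0, 0],
    [0, -4.5, 0, 0],
    [-1, -4, 0, 0],
    [0, -4.5, 0, 0],
    [-1, -4, 0, 0],
    [0, -4.5, 0, 0],
    [-1, -4, 0, 0],
    [0, -4, 0, 0],
    [0, -4, 0, 0],
    [0, -4, 0, 0],
  ],
)

```text
time: 31.2
tool_pos: [0.4091, -0.0214, 0.0965]
eef_rot: [-90.0, -0.3, -102.5]
force: [0.1, -0.2, -2.7]
width: 0.549
```

```bash
python3 - <<'E'
from h import *
c=cam("wrist"); print(held(c),arm.observe()['force'])
E
```

```text
mask 220 333 164 324
(array([ 17.1, -43.5,  18.9,  -0.2]), np.float64(0.9941690962099126), 'rim tool x,y mm', array([-23.4,  74.7])) [ 1.09339006 -0.40079643 -2.41671021]
```

>>> send_rows(
  plan=[
    [0, 1, 0, 0],
    [0, 1.8, 0, 0],
    [0, 2.2, 0, 0],
    [-0.4, 2.3, 0, 0],
    [-0.8, 2.3, 0, 0],
    [-1.2, 2.3, 0, 0],
    [-1.6, 2.3, 0, 0],
    [-2.0, 2.3, 0, 0],
    [-2.4, 2.3, 0, 0],
    [-2.8, 2.3, 0, 0],
    [-3.0, 2.4, 0, 0],
    [-3.0, 2.5, 0, 0],
    [-3.0, 2.6, 0, 0],
    [-3.0, 2.6, 0, 0],
  ],
)

```text
time: 32.65
tool_pos: [0.4161, 0.008, 0.0706]
eef_rot: [-90.0, -0.3, -102.5]
force: [0.2, 0.8, 3.9]
width: 0.55
```

```bash
python3 - <<'E'
from h import *
c=cam("wrist"); print(held(c),arm.observe()['force'])
E
```

```text
mask 219 335 188 324
(array([ 16.6, -49.9,   9.8,  -0.1]), np.float64(0.9933270472183942), 'rim tool x,y mm', array([-4.6, 73.3])) [0.20588537 0.18190081 3.88332462]
```

>>> send_rows(
  plan=[
    [-0.4, 0.1, 0, 0],
    [-0.8, 0.2, 0, 0],
    [-1.2, 0.3, 0, 0],
    [-1.6, 0.3, 0, 0],
    [-2.0, 0.4, 0, 0],
    [-2.4, 0.5, 0, 0],
    [-2.4, 0.6, 0, 0],
    [-2.4, 0.7, 0, 0],
    [-2.4, 0.7, 0, 0],
  ],
)

```text
time: 33.6
tool_pos: [0.4211, 0.0312, 0.0634]
eef_rot: [-90.0, -0.3, -102.5]
force: [-1.7, -0.0, 4.3]
width: 0.553
```

```bash
python3 - <<'E'
from h import *
c=cam("wrist"); print(held(c),arm.observe()['force'])
E
```

```text
mask 218 336 215 324
(array([ 15.4, -57.4,  -0.7,   0. ]), np.float64(0.9922526315789474), 'rim tool x,y mm', array([17. , 67.6])) [-1.15366371 -0.28528149  2.85257771]
```

```bash
python3 - <<'E'
from h import *
print(go([.6235,.0466,.1934],None))
E
```

```text
([-5.83, -13.02, 19.43, -0.0], 'j7->-17')
```

>>> send_rows(
  plan=[
    [0, 0, 0, 0],
    [0, 0, 0, 0],
    [0, 0, 0, 0],
    [0, 0, 0, 0],
    [0, -1, 0, 0],
    [0, -3, 0, 0],
    [0, -6, 0, 0],
    [0, -9, 0, 0],
    [0, -12, 0, 0],
    [0, -13, 0, 0],
    [-1, -13, 3, 0],
    [-2, -13, 6, 0],
    [-3, -13, 9, 0],
    [-4, -13, 12, 0],
    [-5, -13, 15, 0],
    [-5.8, -13, 18, 0],
    [-5.8, -13, 19.4, 0],
    [-5.8, -13, 19.4, 0],
    [-5.8, -13, 19.4, 0],
  ],
  force=20,
  gripper=1,
)

```text
time: 35.55
tool_pos: [0.6215, 0.0463, 0.1919]
eef_rot: [-90.1, -0.3, -102.5]
force: [-0.2, 0.2, -2.3]
width: 0.554
```

```bash
cat >> h.py <<'E'
def collar(c,P):
    """world xy of a collar near P (3-vector at z=.025), from its grey disc in the wrist view"""
    u,v=proj(c,P)[0].round().astype(int); r=45
    i=c[0].astype(int); m=((np.abs(i[...,2]-i[...,0])<14)&(i.max(2)<125)).astype(np.uint8); b=np.zeros_like(m); b[max(v-r,0):v+r,max(u-r,0):u+r]=1
    cs,_=cv2.findContours(m&b,0,2); k=max(cs,key=cv2.contourArea); (uu,vv),rad=cv2.minEnclosingCircle(k)
    return (uu,vv),round(rad,1),back(c,(uu,vv),.025).round(4)
E
python3 - <<'E'
from h import *
o=arm.observe(); print(o['tool_pos'],o['force'],o['eef_rot'])
c=cam("wrist"); print(held(c)); 
try: print(collar(c,[.634,.13,.025]))
except Exception as e: print(e)
print(proj(c,[.634,.13,.025]),proj(c,[.62,.031,.025])); cv2.imwrite("pics/w13.png",c[0])
E
```

```text
[0.62154836 0.04629067 0.1918665 ] [-0.17815003  0.22819135 -2.27724474] [ -90.14211798   -0.34288071 -102.49708928]
mask 218 336 72 324
(array([ 25.8, -44.3,  41.3,   0.1]), np.float64(0.7039851550764337), 'rim tool x,y mm', array([-56.7,  49.6]))
((271.6311340332031, 105.86065673828125), 26.3, array([0.6345, 0.1303, 0.025 ]))
[[271.23441479 106.27705526]] [[278.98424965 204.95892904]]
```

>>> send_rows(
  plan=[
    [-0.1, 0, 0.25, 0],
    [-0.1, 0, 0.25, 0],
    [-0.1, 0.5, 0.25, 0],
    [-0.1, 1.5, 0.25, 0],
    [-0.1, 2.5, 0.25, 0],
    [-0.1, 3.5, 0.25, 0],
    [-0.1, 4.2, 0.25, 0],
    [-0.1, 4.8, 0.25, 0],
    [-0.1, 5.2, 0.25, 0],
    [-0.1, 5.2, 0.25, 0],
  ],
)

```text
time: 36.6
tool_pos: [0.6236, 0.0465, 0.1397]
eef_rot: [-90.2, -0.4, -102.5]
force: [0.5, 0.1, -3.0]
width: 0.551
```

>>> send_rows(
  plan=[
    [0, 1, 0, 0],
    [0, 2, 0, 0],
    [0, 3, 0, 0],
    [0, 4, 0, 0],
    [0, 4.5, 0, 0],
    [0, 4.8, 0, 0],
    [0, 5.0, 0, 0],
    [0, 5.1, 0, 0],
    [0, 5.2, 0, 0],
    [0, 5.2, 0, 0],
    [0, 5.2, 0, 0],
  ],
)

```text
time: 37.7
tool_pos: [0.6237, 0.0464, 0.0884]
eef_rot: [-90.1, -0.3, -102.5]
force: [-2.2, 0.5, 3.2]
width: 0.553
```

>>> send_rows(
  plan=[
    [0, 0, 0, 0],
    [0, 0, 0, 0],
    [0, 0, 0, 0],
    [0, 0, 0, 0],
    [0, 0, 0, 0],
    [0, 0, 0, 0],
    [0, -2, 0, 0],
    [0, -5, 0, 0],
    [0, -9, 0, 0],
    [0, -12, 0, 0],
    [0, -12, 0, 0],
  ],
  gripper=-1,
)

```text
time: 38.8
tool_pos: [0.6269, 0.0484, 0.2132]
eef_rot: [-89.7, -0.2, -102.5]
force: [0.1, 0.1, 0.3]
width: 1.0
```

```bash
python3 - <<'E'
from h import *
o=arm.observe(); print(o['tool_pos'],o['joints'].round(0))
t=cam("top"); print(fit(t,(.5383,.4125,-165)))
print(go([.567,.42,.15],14)); cv2.imwrite("pics/t2.png",t[0])
E
```

```text
[0.62692596 0.04844737 0.21315673] [ 18.  37. -43.  87.  27.  66. -43.]
(array([   0.538 ,    0.4151, -163.9532]), np.float64(0.7855731225296443))
([-35.13, 5.87, -13.76, -2.03], 'j7->67')
```

>>> send_rows(
  plan=[
    [-2, 0, -1, -0.13],
    [-5, 0, -2, -0.26],
    [-9, 0, -4, -0.4],
    [-13, 0, -5, -0.53],
    [-17, 0, -7, -0.66],
    [-21, 0, -9, -0.8],
    [-25, 1, -10, -0.93],
    [-29, 2, -12, -1.06],
    [-33, 4, -13, -1.2],
    [-35, 6, -13.8, -1.33],
    [-35, 6, -13.8, -1.46],
    [-35, 6, -13.8, -1.6],
    [-35, 6, -13.8, -1.73],
    [-35, 6, -13.8, -1.86],
    [-35, 6, -13.8, -2.0],
    [-35, 6, -13.8, -2.03],
    [-35, 6, -13.8, -2.03],
    [-35, 6, -13.8, -2.03],
    [-35, 6, -13.8, -2.03],
  ],
)

```text
time: 40.75
tool_pos: [0.5663, 0.4188, 0.1486]
eef_rot: [-90.3, 0.0, 13.8]
force: [0.3, -0.6, 0.3]
width: 0.999
```

```bash
python3 - <<'E'
from h import *
o=arm.observe(); print(o['joints'].round(0),o['tool_pos'],o['eef_rot'])
c=cam("wrist"); cv2.imwrite("pics/w14.png",c[0]); p,s=fit(c,(.538,.413,-165)); print(p,s)
a=np.radians(p[2]); P=[p[0]-.030*np.cos(a),p[1]-.030*np.sin(a)]
print(P,go([*P,-.0205],p[2]-180))
i=c[0].astype(int); q=proj(c,[p[0],p[1],.052])[0].astype(int); print(q,i[q[1],q[0]])
E
```

```text
[-10.  56. -64.  77.  50.  77.  29.] [0.56629373 0.41876701 0.14856309] [-9.03107948e+01  7.27706955e-03  1.37619127e+01]
[   0.5383    0.4134 -165.0881] 0.9653623359735193
[np.float64(0.5672896796048084), np.float64(0.42112000494886864)] ([0.15, 16.91, 0.29, -0.02], 'j7->68')
[279 173] [110 146 177]
```

>>> send_rows(
  plan=[
    [0.15, 3, 0.3, -0.02],
    [0.15, 6, 0.3, -0.02],
    [0.15, 9, 0.3, -0.02],
    [0.15, 12, 0.3, -0.02],
    [0.15, 12, 0.3, -0.02],
    [0.15, 12, 0.3, -0.02],
  ],
)

```text
time: 41.4
tool_pos: [0.5672, 0.4217, 0.0291]
eef_rot: [-90.3, 0.0, 14.9]
force: [0.1, 0.0, 1.3]
width: 0.998
```

```bash
python3 - <<'E'
from h import *
o=arm.observe(); print(o['joints'].round(1),o['tool_pos'],o['eef_rot'])
print(go([.5673,.4211,-.0205],14.9))
E
```

```text
[-10.9  62.8 -60.2  82.1  56.5  68.2  25.9] [0.5671811  0.42174415 0.02913655] [-9.02806596e+01  1.81690122e-02  1.48971339e+01]
([-0.0, 4.96, -0.04, -0.0], 'j7->68')
```

>>> send_rows(
  plan=[
    [0, 2, 0, 0],
    [0, 4, 0, 0],
    [0, 5, 0, 0],
    [0, 5, 0, 0],
    [0, 5, 0, 0],
  ],
)

```text
time: 41.9
tool_pos: [0.567, 0.4217, -0.021]
eef_rot: [-90.3, 0.0, 14.9]
force: [-0.2, -1.0, 0.5]
width: 1.0
```

>>> send_rows(
  plan=[
    [0, 0, 0, 0],
    [0, 0, 0, 0],
    [0, 0, 0, 0],
    [0, 0, 0, 0],
    [0, 0, 0, 0],
    [0, 0, 0, 0],
    [0, 0, 0, 0],
    [0, 0, 0, 0],
    [0, 0, 0, 0],
    [0, 0, 0, 0],
  ],
  gripper=1,
  force=3,
)

```text
time: 42.9
tool_pos: [0.5672, 0.4215, -0.0209]
eef_rot: [-90.3, 0.0, 14.9]
force: [0.2, -1.6, 1.7]
width: 0.556
```

>>> send_rows(
  plan=[
    [0, -0.5, 0, 0],
    [0, -1, 0, 0],
    [0, -1.5, 0, 0],
    [0, -2, 0, 0],
    [0, -2.5, 0, 0],
    [0, -3, 0, 0],
    [0, -3.5, 0, 0],
    [0, -4, 0, 0],
    [-0.5, -4.5, 0, 0],
    [-1, -5, 0, 0],
    [-1.5, -5.5, 0, 0],
    [-2, -6, 0, 0],
    [-2.5, -6.5, 0, 0],
    [-3, -7, 0, 0],
    [-3.5, -7.5, 0, 0],
    [-3.5, -7.5, 0, 0],
  ],
)

```text
time: 44.5
tool_pos: [0.5327, 0.4132, 0.0551]
eef_rot: [-90.2, 0.0, 14.9]
force: [0.2, 0.1, -1.5]
width: 0.553
```

```bash
python3 - <<'E'
from h import *
c=cam("wrist"); print(held(c),arm.observe()['force'],arm.observe()['joints'].round(0))
E
```

```text
mask 216 337 112 324
(array([ 15.1, -47.5,  39.2,  -0.1]), np.float64(0.99362874251497), 'rim tool x,y mm', array([-63.9,  49.4])) [ 0.00452073  0.15730918 -1.89138929] [-10.  59. -62.  87.  55.  67.  23.]
```

>>> send_rows(
  plan=[
    [0, -2, 0, 0],
    [0, -4, 0, 0],
    [0, -4, 0, 0],
    [-1, -4, 0, 0],
    [0, -4.5, 0, 0],
    [-1, -4, 0, 0],
    [0, -4.5, 0, 0],
    [-1, -4, 0, 0],
    [0, -4.5, 0, 0],
    [-1, -4, 0, 0],
    [0, -4, 0, 0],
    [0, -4, 0, 0],
    [0, -4, 0, 0],
  ],
)

```text
time: 45.85
tool_pos: [0.5335, 0.4133, 0.0945]
eef_rot: [-90.3, 0.0, 14.9]
force: [-0.5, 0.1, -3.0]
width: 0.558
```

```bash
python3 - <<'E'
from h import *
c=cam("wrist"); print(held(c),arm.observe()['force'],arm.observe()['joints'].round(0))
E
```

```text
mask 220 333 165 324
(array([ 14.7, -43.5,  17.1,  -0.3]), np.float64(0.9948169744088111), 'rim tool x,y mm', array([-22.1,  76. ])) [-0.2480464  -0.38569645 -2.78192356] [-10.  57. -63.  86.  53.  71.  24.]
```

>>> send_rows(
  plan=[
    [0, 1, 0, 0],
    [0, 1.6, 0, 0],
    [0, 2.0, 0, 0],
    [-0.4, 2.1, 0, 0],
    [-0.8, 2.1, 0, 0],
    [-1.2, 2.1, 0, 0],
    [-1.6, 2.1, 0, 0],
    [-2.0, 2.1, 0, 0],
    [-2.4, 2.1, 0, 0],
    [-2.8, 2.2, 0, 0],
    [-3.2, 2.3, 0, 0],
    [-3.6, 2.4, 0, 0],
    [-4.0, 2.5, 0, 0],
    [-4.4, 2.6, 0, 0],
    [-4.8, 2.7, 0, 0],
    [-5.2, 2.8, 0, 0],
    [-5.4, 2.9, 0, 0],
    [-5.4, 3.0, 0, 0],
    [-5.4, 3.1, 0, 0],
    [-5.4, 3.1, 0, 0],
  ],
)

```text
time: 47.9
tool_pos: [0.481, 0.3995, 0.0634]
eef_rot: [-90.2, 0.0, 14.9]
force: [-1.0, -0.1, 3.6]
width: 0.553
```

```bash
python3 - <<'E'
from h import *
o=arm.observe(); c=cam("wrist"); print(held(c),o['force'],o['joints'].round(0))
yaw=np.radians(o['eef_rot'][2]); tx=np.array([np.cos(yaw),np.sin(yaw)])
P=np.array([.6345,.1303])-.0155*tx; print(P,go([*P,o['tool_pos'][2]+.13],None))
E
```

```text
mask 218 335 225 324
(array([ 10.7, -58.4,  -8.5,  -0.1]), np.float64(0.9931389365351629), 'rim tool x,y mm', array([29.2, 65.2])) [-0.97088942 -0.11927149  3.59419352] [ -9.  56. -62.  96.  55.  64.  17.]
[0.61952008 0.12631854] ([6.36, -12.88, -30.01, 3.14], 'j7->-87')
```

>>> send_rows(
  plan=[
    [0.3, -0.1, 0, 0],
    [0.7, -0.1, 0, 0],
    [1.1, -0.1, 0, 0],
    [1.5, -0.1, 0, 0],
    [1.8, -0.1, 0, 0],
    [1.8, -0.1, 0, 0],
  ],
)

```text
time: 48.55
tool_pos: [0.4989, 0.4041, 0.0642]
eef_rot: [-90.2, 0.0, 14.9]
force: [-0.3, 1.2, -1.1]
width: 0.552
```

```bash
python3 - <<'E'
from h import *
o=arm.observe(); c=cam("wrist"); print(held(c),o['force'])
E
```

```text
mask 218 336 208 324
(array([ 13.6, -56.7,   1.7,  -0.2]), np.float64(0.9918245420957472), 'rim tool x,y mm', array([10. , 68.3])) [-0.29520901  1.23045028 -1.09955933]
```

```bash
python3 - <<'E'
from h import *
o=arm.observe(); yaw=np.radians(o['eef_rot'][2]); tx=np.array([np.cos(yaw),np.sin(yaw)])
P=np.array([.6345,.1303])-.0115*tx; print(P,go([*P,o['tool_pos'][2]+.13],None))
E
```

```text
[0.62338528 0.12734824] ([4.95, -12.88, -30.0, 3.14], 'j7->-87')
```

>>> send_rows(
  plan=[
    [0, 0.1, 0, 0],
    [0, 0.2, 0, 0],
    [0, 0.3, 0, 0],
    [0, 0.3, 0, 0],
  ],
)

```text
time: 49.0
tool_pos: [0.4988, 0.4042, 0.0614]
eef_rot: [-90.2, -0.0, 14.9]
force: [0.4, -0.8, 4.7]
width: 0.555
```

>>> send_rows(
  plan=[
    [0, 0, 0, 0],
    [0, 0, 0, 0],
    [0, 0, 0, 0],
    [0, 0, 0, 0],
    [0, -1, 0, 0],
    [0, -3, 0, 0],
    [0, -6, 0, 0],
    [0, -9, 0, 0],
    [0, -12, 0, 0],
    [0, -13, 0, 0],
    [0, -13, 0, 0],
  ],
  force=20,
  gripper=1,
)

```text
time: 50.1
tool_pos: [0.4991, 0.4055, 0.1934]
eef_rot: [-90.2, -0.2, 14.9]
force: [-0.6, -0.8, -3.2]
width: 0.552
```

```bash
python3 - <<'E'
from h import *
o=arm.observe(); c=cam("wrist"); print(held(c),o['tool_pos'],o['force'],o['joints'].round(0))
yaw=np.radians(o['eef_rot'][2]); tx=np.array([np.cos(yaw),np.sin(yaw)])
P=np.array([.6345,.1303])-.0115*tx; print(P,go([*P,.1942],None))
E
```

```text
mask 217 337 209 324
(array([ 12.2, -61.4,   0.4,   0.7]), np.float64(0.993768985123452), 'rim tool x,y mm', array([11.4, 63.6])) [0.49912034 0.40548635 0.19343554] [-0.56051238 -0.84920302 -3.19832245] [ -8.  49. -67.  86.  46.  76.  26.]
[0.62338476 0.12735018] ([4.93, -0.13, -29.97, 3.14], 'j7->-87')
```

>>> send_rows(
  plan=[
    [0.5, 0, -3, 0],
    [1, 0, -6, 0],
    [1.5, 0, -9, 0],
    [2, 0, -12, 0],
    [2.5, 0, -15, 0],
    [2.5, 0, -15, 0],
  ],
)

```text
time: 50.75
tool_pos: [0.5638, 0.2589, 0.1892]
eef_rot: [-90.6, 0.2, 14.4]
force: [0.7, 0.2, -3.8]
width: 0.553
```

```bash
python3 - <<'E'
from h import *
o=arm.observe(); print(o['tool_pos'],o['eef_rot'],o['joints'].round(1))
print(go([.6234,.1274,.1942],None))
E
```

```text
[0.56376984 0.25890964 0.18918291] [-90.56996784   0.1621629   14.41842645] [  7.5  47.6 -67.3  89.6  45.4  74.3  37.9]
([2.5, -0.37, -14.23, 3.14], 'j7->-87')
```

>>> send_rows(
  plan=[
    [0.5, -0.4, -3, 0],
    [1, -0.4, -6, 0],
    [1.5, -0.4, -9, 0],
    [2, -0.4, -12, 0],
    [2.5, -0.4, -14.2, 0],
    [2.5, -0.4, -14.2, 0],
    [2.5, -0.4, -14.2, 0],
  ],
)

```text
time: 51.45
tool_pos: [0.6223, 0.128, 0.1931]
eef_rot: [-90.5, 0.3, 14.4]
force: [-0.2, 0.7, -2.2]
width: 0.552
```

```bash
python3 - <<'E'
from h import *
o=arm.observe(); print(o['tool_pos'],o['eef_rot'],o['joints'].round(1),o['force'])
M=R.from_euler("xyz",o["eef_rot"],degrees=True).as_matrix()
rim=o['tool_pos']+M@np.array([.0115,.0615,0]); print("rim",rim)
d=M.T@(np.array([.6345,.1303,0])-[rim[0],rim[1],0]); print("need cm",d*100)
c=cam("wrist"); cv2.imwrite("pics/w15.png",c[0]); s=cam("scene")
im=np.zeros((420,800,3),np.uint8); im[:,:560]=c[0]; im[:360,560:]=crop(s,240,160,320,280,3); cv2.imwrite("pics/v15.png",im)
E
```

```text
[0.62233907 0.12800888 0.19311812] [-90.49866187   0.29645729  14.42125039] [ 19.8  48.7 -67.8  86.8  46.1  76.3  51.7] [-0.23296432  0.72183348 -2.20743172]
rim [0.6333017  0.13027528 0.13156177]
need cm [ 0.11666881 -0.00036475 -0.02745344]
```

View pics/v15.png

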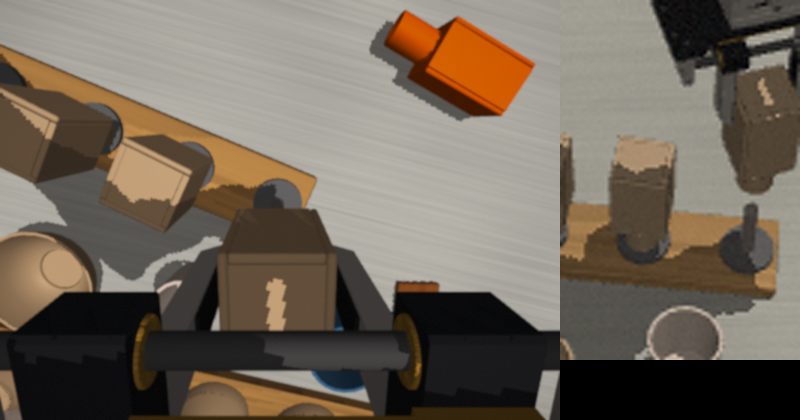

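>>> send_rows(
  plan=[
    [0.1, 0, 0, 0],
    [0.1, 0, 0, 0],
    [0.1, 0.5, 0, 0],
    [0.1, 1.5, 0, 0],
    [0.1, 2.5, 0, 0],
    [0.1, 3.5, 0, 0],
    [0.1, 4.2, 0, 0],
    [0.1, 4.8, 0, 0],
    [0.1, 5.2, 0, 0],
    [0.1, 5.2, 0, 0],
  ],
)

```text
time: 52.55
tool_pos: [0.6228, 0.1291, 0.1414]
eef_rot: [-90.5, 0.3, 14.6]
force: [-0.9, 0.3, -3.4]
width: 0.551
```

>>> send_rows(
  plan=[
    [0, 1, 0, 0],
    [0, 2, 0, 0],
    [0, 3, 0, 0],
    [0, 4, 0, 0],
    [0, 4.7, 0, 0],
    [0, 5.1, 0, 0],
    [0, 5.3, 0, 0],
    [0, 5.4, 0, 0],
    [0, 5.5, 0, 0],
    [0, 5.6, 0, 0],
    [0, 5.6, 0, 0],
  ],
)

```text
time: 53.65
tool_pos: [0.623, 0.1287, 0.0865]
eef_rot: [-90.5, 0.2, 14.6]
force: [-1.1, -1.2, 4.9]
width: 0.55
```

Home. Open only to about 70 mm (neighbour 100 mm away), rise, then check all three.

>>> send_rows(
  plan=[
    [0, 0, 0, 0],
    [0, 0, 0, 0],
    [0, 0, 0, 0],
    [0, 0, 0, 0],
    [0, 0, 0, 0],
    [0, 0, 0, 0],
    [0, -2, 0, 0],
    [0, -5, 0, 0],
    [0, -9, 0, 0],
    [0, -12, 0, 0],
    [0, -12, 0, 0],
  ],
  gripper=-0.5,
)

```text
time: 54.75
tool_pos: [0.6252, 0.1325, 0.213]
eef_rot: [-90.4, -0.3, 14.6]
force: [0.0, 0.8, 0.2]
width: 0.754
```

```bash
python3 - <<'E'
from h import *
o=arm.observe(); print(o['tool_pos'],o['eef_rot'],o['joints'].round(0))
for z in (.215,.04): print(go([.4737,-.4005,z],176))
E
```

```text
[0.62522145 0.13251835 0.21296989] [-90.41796163  -0.30038685  14.59499103] [ 19.  47. -67.  85.  44.  77.  53.]
([-28.09, -0.0, -47.77, 3.47], 'j7->-54')
([-28.18, 17.5, -47.64, 3.47], 'j7->-54')
```

>>> send_rows(
  plan=[
    [-2, -1, -3, 0],
    [-4, -1, -6.5, 0.03],
    [-6, -1, -10, 0.06],
    [-8, -1, -13.5, 0.09],
    [-10, -1, -17, 0.12],
    [-12, -1, -20.5, 0.15],
    [-14, -1, -24, 0.18],
    [-16, -1, -27.5, 0.2],
    [-18, -1, -31, 0.23],
    [-20, -1, -34.5, 0.26],
    [-22.3, -1, -38, 0.28],
    [-24.6, -1, -41.5, 0.3],
    [-26.5, -1, -45, 0.325],
    [-28.1, -1, -47.8, 0.325],
    [-28.1, -1, -47.8, 0.325],
    [-28.1, -1, -47.8, 0.325],
    [-28.1, -1, -47.8, 0.325],
  ],
  gripper=-1,
)

```text
time: 56.45
tool_pos: [0.4742, -0.3991, 0.2254]
eef_rot: [-90.3, -0.4, -3.9]
force: [-0.9, 0.2, 0.5]
width: 0.997
```

```bash
python3 - <<'E'
from h import *
o=arm.observe(); print(o['tool_pos'],o['eef_rot'],o['joints'].round(0))
print(go([.4737,-.4005,.04],-4))
t=cam("top");s=cam("scene");w=cam("wrist")
im=np.zeros((600,800,3),np.uint8); im[:300,:400]=crop(t,230,145,380,245,4)[:300,:400]; im[:300,400:]=crop(s,180,170,330,270,4)[:300,:400] if 0 else crop(s,185,180,318.5.__int__(),280,3)[:300,:400] if 0 else cv2.resize(crop(s,185,180,318,280,3),(400,300))
im[:300,:400]=cv2.resize(crop(t,230,145,370,250,3),(400,300))
im[300:,:400]=cv2.resize(w[0],(400,300)); im[300:,400:]=cv2.resize(t[0],(400,300)); cv2.imwrite("pics/v16.png",im)
E
```

```text
[ 0.47422675 -0.39909074  0.22541777] [-90.25788235  -0.44625196  -3.8849407 ] [ 73.  44. -67.  88.  42.  75.  87.]
([-0.19, 18.54, -0.06, 3.14], 'j7->-54')
```

View pics/v16.png

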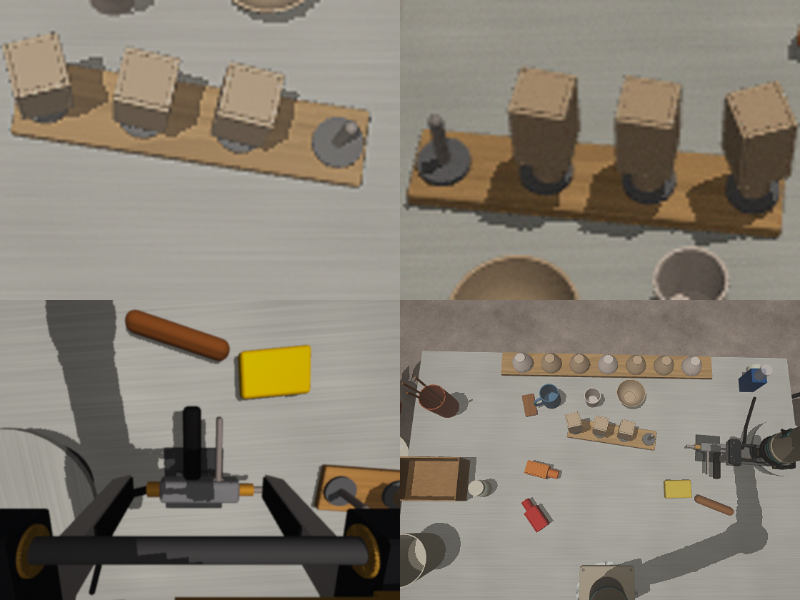

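>>> send_rows(
  plan=[
    [-0.2, 4, -0.05, 0],
    [-0.2, 8, -0.05, 0],
    [-0.2, 12, -0.05, 0],
    [-0.2, 15, -0.05, 0],
    [-0.2, 17.5, -0.05, 0],
    [-0.2, 18.5, -0.05, 0],
    [-0.2, 18.5, -0.05, 0],
    [-0.2, 18.5, -0.05, 0],
  ],
)

```text
time: 57.4
tool_pos: [0.4747, -0.4007, 0.0416]
eef_rot: [-90.3, -0.5, -3.8]
force: [0.5, 0.2, 0.7]
width: 0.996
```

```bash
python3 - <<'E'
from h import *
o=arm.observe(); print(o['tool_pos'],o['eef_rot'],go([.4737,-.4005,.04],None))
E
```

```text
[ 0.47472331 -0.40069241  0.04163205] [-90.33243622  -0.53090035  -3.84259224] ([-0.1, 0.16, 0.01, 3.14], 'j7->-54')
```

>>> send_rows(
  plan=[
    [0, 0, 0, 0],
    [0, 0, 0, 0],
    [0, 0, 0, 0],
    [0, 0, 0, 0],
    [0, 0, 0, 0],
    [0, 0, 0, 0],
    [0, 0, 0, 0],
    [0, 0, 0, 0],
    [0, 0, 0, 0],
    [0, 0, 0, 0],
    [0, 0, 0, 0],
    [0, 0, 0, 0],
    [0, 0, 0, 0],
    [0, 0, 0, 0],
    [0, 0, 0, 0],
    [0, 0, 0, 0],
    [0, 0, 0, 0],
    [0, 0, 0, 0],
    [0, 0, 0, 0],
    [0, 0, 0, 0],
  ],
  gripper=1,
  force=25,
)

```text
time: 59.4
tool_pos: [0.4749, -0.4022, 0.0418]
eef_rot: [-90.4, -0.6, -3.9]
force: [1.1, -6.0, 0.7]
width: 0.378
```

Squeezed to 35.5 mm and held; now release and withdraw.

>>> send_rows(
  plan=[
    [0, 0, 0, 0],
    [0, 0, 0, 0],
    [0, 0, 0, 0],
    [0, 0, 0, 0],
    [0, 0, 0, 0],
    [0, 0, 0, 0],
    [0, 0, 0, 0],
    [0, -4, 0, 0],
    [0, -8, 0, 0],
    [0, -12, 0, 0],
    [0, -15, 0, 0],
    [0, -15, 0, 0],
    [0, -15, 0, 0],
  ],
  gripper=-1,
)

```text
time: 60.7
tool_pos: [0.4733, -0.4015, 0.192]
eef_rot: [-90.5, -0.6, -3.9]
force: [-0.7, -0.0, -0.6]
width: 1.001
```

```bash
python3 - <<'E'
from h import *
o=arm.observe(); print(o['tool_pos'],o['width'],o['force'],abs(o['joint_velocities']).max())
t=cam("top")[0]; w=cam("wrist")
a=cv2.imread("pics/t2.png")  # earlier top view: compare static things and stand region
b=cv2.resize(cv2.imread("pics/v16.png")[300:,400:],(560,420)); d=cv2.absdiff(t,b)[140:230,225:375]; print("stand diff vs before squeeze",d.mean())
print(cv2.absdiff(t,cv2.imread("pics/top0.png")).max(2)[100:180,150:230].mean(), "mug/rib area diff")
E
```

```text
[ 0.47330063 -0.40153113  0.1919583 ] 1.000556970021974 [-0.66144929 -0.02271748 -0.63147579] 1.7273611111550664
stand diff vs before squeeze 3.057679012345679
1.055 mug/rib area diff
```

```bash
python3 -c "
from rig import arm
print(arm.sign_off())"
```

```text
the job is handed in; nothing more can be done
None
```

I blew the line clear, put all three square bottles upside down on pegs, squeezed the trigger again and handed the job in at about 61 s. `sign_off` gives no verdict.

- **Trigger:** My first attempt missed. The finger tips sit about 30 mm short of the reported TCP, so the fingers shut on top of the grip; I corrected for that. The two real squeezes closed to 35.8 and 35.5 mm (about 37 expected when fully in), each held about a second, then released.
- **Bottles:** There were three stoneware bottles; I left the orange and red look-alikes alone. The interface could not tilt the tool, so I pinched each bottle near its foot with 3–4 N. It swung neck-down, and I squared the rim on the bench before placing it. The second bottle stuck part-way and the third overshot by 8°; I corrected both before placing them. They stand on peg2, peg1 and peg0.
- **Last checks:**
  - Each bottle met its collar at the expected height, with 3 to 12 N of upward force.
  - The view just before the second squeeze showed all three upright on their collars and nothing else visibly moved.
  - After that squeeze I compared images by numbers only. The stand area differed by about 3 grey levels, against a rescaled copy of the earlier picture. The mug and rib area differed by about 1 from the start.
  - The gripper was open and clear, with force near zero.
- **Not confirmed:** I did not look at the trigger after the final release; I take its return from the fingers opening freely. The scene camera disagreed with the other two by about 6 mm, so I placed by the wrist and top cameras.

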